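# Load a reagent carrier and fit its dowelled cover

### The arm

A 7-joint arm with a two-finger parallel gripper is mounted at the origin on the work surface. World frame = base frame: x ahead of the robot, y to its left, z up, the work surface at z = 0. Lengths are in m, angles in rad, forces in N, time in s.
With the tool pointing down it reaches from about 0.4 to 0.85 m from the base axis. Payload 10.4 kg.
Tool frame: the origin (TCP) lies on the centre line of the jaws, within the pads' length; the fingertips stand 22 mm ahead of it and the grasp point (between the pads) lies 3 mm ahead of it; x points along the fingers, y is the direction in which the jaws open and shut, and the axes are right-handed (so a half turn about x gives the same grasp; the last joint's range is limited). The gripper opens to 87 mm and grips with 3 to 60 N. Pads are 19 mm wide; open, the fingers measure 117 mm over their backs; the gripper's body (75 mm by 190 mm) begins 51 mm behind the grasp point.
Start: joints at [-1.218, 0.332, -0.065, 1.46, 0.022, 1.35, -0.088], TCP at [0.229, 0.581, 0.245] pointing down, gripper open.
Joint ranges: [-2.6, 2.6], [-0.5, 2.12], [-1.47, 1.34], [0.16, 2.42], [-1.27, 4.41], [0.06, 2.06], [-2.6, 2.6]. Speed limits (rad/s): [2.22, 2.22, 2.79, 2.79, 3.14, 3.14, 3.14].

### API

Orientations are given as a unit quaternion [x, y, z, w].
In Python, from bench import * gives the robot as it stands.
- The arm moves only by the tool arm_command, never from a script. Its argument "targets" is one flat list of numbers, 7 for each row, row after row: the turn, a rotation vector about the tool's x, y, z in units of 45 degrees (1.0 is 45 degrees), then the shift along the tool's x, y, z in units of 25 mm (1.0 is 25 mm), then the opening, from 0 (shut) to 1 (fully open). In form: [wx, wy, wz, tx, ty, tz, fingers, wx, wy, wz, tx, ty, tz, fingers, ...]. A call has 1 to 12 rows; each row shifts and turns the pose as measured when the row begins, along the tool's axes as they then stand; what a row does not reach is not made up. A row lasts 1/12 s, in which the tool goes at most 41.7 mm and 7.16 degrees, less where a joint would pass 70% of its speed; a pose out of reach is approached as far as the arm can. A call with a number of a shift or a turn outside -1 to 1 is refused whole. A call with a gripper value outside its range is refused whole. The fingers move at their own pace and stop on an object; "newtons" is the grip in N (left out, the last holds). Time passes only in rows, so rows that do not move let the fingers close. It gives the time, the measured TCP pose, the force and the opening at its end, in the units of the state.
- read_state(): the state, without advancing time (a new reading comes with each control period).
- camera(name): name is "scene" or "top" or "wrist"; returns the picture (400x640x3 uint8, red, green, blue); there is no depth.
- calibration(name): a dict with "camera_matrix" (3x3 intrinsics, pixels), "R" (3x3) and "t" (3): a world point X has camera coordinates R X + t; the wrist camera has in their place "tool_from_camera" (4x4, takes a point from camera to tool coordinates, whose origin is the TCP and whose axes are the tool frame's). Camera axes: x right, y down, z forward; pixel columns grow to the right and rows downward; lengths in m; the calibration is good to about 2 mm. A picture is of the moment at which its call begins: read the wrist's pose just before it. calibration takes no time and is no camera call.
- close_job(): hands the job in, once; it reports no verdict.
The state is a dict: "time": time; "joint_positions": joint angles; "joint_vel": joint speeds; "joint_torque": joint torques, N m; "ee_pos": TCP position; "eef_rot": TCP orientation; "ft_force": force on the tool from outside, world axes, zero at the start; "torque": the same for the moment, N m; "width": finger opening in m.
Only numpy, scipy, OpenCV 4.12 (cv2) and the standard library are available. Lean on these libraries where they do the work, as an engineer would, in place of code of your own. Each camera call takes 0.05 s, during which the arm holds its last target.

### The job

Load the reagent carrier: put the blue and the green reagent pack flat into the carrier pockets of their own colour, so that the two wedges lie head to tail. Then lower the cover by its grip, level and held until both pins are through its holes and it is nearly home, so that it ends fully home on the two end blocks, and let go of it; finally swing the yellow-knobbed latch right over the cover's edge to its stop. Leave the red pack and everything else on the table where it is.

Things in the scene. Friction and masses are not known exactly. Their poses are not given: they have to be found in the camera images.
- carrier: fixed reagent carrier (sizes in mm): aluminium base 116 x 230 (y) x 5, with a grey end block (100 x 40, top 58 above the table) at y=+/-90, each bearing a pin. Origin: centre of its underside; z up, y along its length. Between the blocks, two wedge-shaped pockets side by side in x, parted by a slanting divider; walls 12 above their floor, about 3 clearance round a pack. Latch on its -x side
- blue_pocket (a point): point on the floor of the blue-marked pocket (floor 5 above the table), +x side of the carrier: the blue pack's upright axis belongs here, its pack axes parallel to the carrier's axes (wide end to the carrier's -y); its axes are the carrier's axes
- green_pocket (a point): the same for the green-marked pocket, -x side of the carrier: the green pack's upright axis belongs here, the pack turned half round, so its +x and +y axes point along the carrier's -x and -y (wide end to the carrier's +y); its axes are the carrier's axes
- pin_left (a point): tip of the steel pin at the carrier's +y end, 82 above the table: diameter 10, standing 24 out of its block, the last 6 tapering to diameter 4
- pin_right (a point): tip of the like pin at the carrier's -y end; the pins stand 180 apart
- cover_seat (a point): midway between the two pins at the height of the block tops (58 above the table), where the cover's underside centre lies when it is home; its axes are the carrier's axes
- cover_grip (a point): centre of the black grip rib (14 thick in x, 50 long in y, 40 tall) on the middle of the cover: a loose aluminium plate 110 (x) x 220 (y) x 8, lying flat, with two 13 mm through holes at x=0, y=+/-90. This point is 28 above the plate's underside. z up. Fits either way round; about 0.3 kg, balanced at the rib. Home, it clears packs lying flat in their pockets by about 3
- latch (a joint): latch angle in rad about its upright post: 0 = arm along the carrier's -y, clear of the cover; grows anticlockwise seen from above; 1.57 = stop, arm pointing along the carrier's +x across the cover's edge. Starts between -0.35 and 0 (it can go back to -0.5), stays where it is left; about 1 N at the knob moves it
- latch_knob (a point): middle of the latch's upright yellow knob, diameter 14, 28 tall (its top 14 above this point, 100 above the table), 45 from the pivot axis; the dark latch arm (14 wide, 6 thick, underside 68 above the table) lies under it and passes 2 above the cover when that is home
- latch_pivot (a point): on the latch's pivot axis, at about the knob's height; its axes are the carrier's axes
- blue_pack_mid (a point): centre of the blue reagent pack: a white wedge in plan, 90 long (y), 20 high, with a blue fin on top, 12 thick (x), 40 long (y), 30 tall, centred on the pack's upright axis. This point: on that axis, 25 above the underside (50 tall in all). +x side straight at x=+20, other side slants from x=-30 at the wide end (y=-45) to -10 at y=+45. About 120 g. Starts with y within 0.4 rad of world +y
- green_pack_mid (a point): centre of the green reagent pack: a white wedge in plan, 90 long (y), 20 high, with a green fin on top, 12 thick (x), 40 long (y), 30 tall, centred on the pack's upright axis. This point: on that axis, 25 above the underside (50 tall in all). +x side straight at x=+20, other side slants from x=-30 at the wide end (y=-45) to -10 at y=+45. About 120 g. Starts with y within 0.4 rad of world -y
- red_pack_mid (a point): centre of the red reagent pack: a white wedge in plan, 90 long (y), 20 high, with a red fin on top, 12 thick (x), 40 long (y), 30 tall, centred on the pack's upright axis. This point: on that axis, 25 above the underside (50 tall in all). +x side straight at x=+20, other side slants from x=-30 at the wide end (y=-45) to -10 at y=+45. About 120 g. Not wanted: leave it there
- jar: bystander: amber jar, diameter 52, 75 tall; this point is the centre of its underside. Leave it where it stands
- dish: bystander: low round glass dish, diameter 60, 12 high; this point is the centre of its underside. Leave it where it stands
- beaker: bystander: small glass beaker, diameter 60, 70 tall; this point is the centre of its underside. Leave it where it stands
- control_vial: bystander: small vial with an orange cap, diameter 26, 45 tall; this point is the centre of its underside. Leave it where it stands
Mind the look-alikes: they are no part of the job. What is shaped like the part that bears blue_pack_mid but purple is not meant.

How it is judged:
On the way, in this order (a step that is already met when the one before it is completed fails the run):
1. the blue and the green pack lie flat in the pockets of their own colour (horizontal distance between blue_pack_mid and blue_pocket below 0.008 m and z of each of blue_pack_mid, green_pack_mid in the frame of carrier below 0.034 m and angle between each of blue_pack_mid, green_pack_mid's own z axis and vertical below 0.08 rad and horizontal distance between green_pack_mid and green_pocket below 0.008 m), for 0.2 s.
2. the cover, still held by the fingers, is over both pins and less than 14 mm from home (horizontal distance between cover_grip and cover_seat below 0.006 m and angle between the y axis of cover_grip and the y axis of carrier, either way round below 0.06 rad and z of cover_grip in the frame of cover_seat below 0.042 m and contact force between the fingers and anything else above 0.5 N), for 0.1 s.
3. the cover is home on the end blocks and let go, the latch still open (horizontal distance between cover_grip and cover_seat below 0.006 m and angle between the y axis of cover_grip and the y axis of carrier, either way round below 0.06 rad and z of cover_grip in the frame of cover_seat below 0.0315 m and angle between cover_grip's own z axis and vertical below 0.04 rad and contact force between the fingers and anything else below 0.1 N and value of joint latch below 0.4 rad), for 0.2 s.
At the end, for the whole second after the job is handed in: Both packs flat in their own pockets (within 8 mm of centre, tilt under 0.08 rad), the cover home over both pins (within 3.5 mm of its seat in height and 6 mm sideways, lengthwise with the carrier within 0.06 rad, level within 0.04 rad) and the latch past 1.4 rad over it; all let go (all of step 1 and horizontal distance between cover_grip and cover_seat below 0.006 m and angle between the y axis of cover_grip and the y axis of carrier, either way round below 0.06 rad and z of cover_grip in the frame of cover_seat below 0.0315 m and angle between cover_grip's own z axis and vertical below 0.04 rad and value of joint latch above 1.4 rad); the robot touches nothing.
It fails at once if the cover is tipped more than 0.35 rad (angle between cover_grip's own z axis and vertical above 0.35 rad).
It fails at once if the red pack or another bystander is moved more than 20 mm (distance of any of red_pack_mid, jar, dish, beaker, control_vial from where it was at the start of the episode above 0.02 m).
It also fails if it takes over 72 s, if anything falls off the work surface, if the arm or the gripper's body presses on something with over 40 N, if the wrist force passes 120 N, or if a joint passes its speed limit or range.

## Working session

There is one attempt and no reset: what is moved stays moved. The work goes in short steps, Python scripts to look and compute and a tool call to move; the robot and the scene stay as the last step left them, time stands still between calls to the robot, and variables do not carry over. Pictures are saved under pics/ and viewed, and the job is handed in when it is done.

Besides the shell and the picture viewer there is one more tool, called after "Call:" by a JSON object that holds its "fn" and its "kwargs", one argument or row to a line. arm_command: Moves the arm, as the interface text tells. Shifts and turns lie within -1 to 1; 1 stands for 25 mm of shift or 45 degrees of turn. Its arguments: {"type":"object","properties":{"targets":{"type":"array","items":{"type":"number","minimum":-1,"maximum":1}},"newtons":{"type":"number"}},"required":["targets"]}

```bash
mkdir -p pics; ls
python3 - <<'E'
from bench import *
import cv2
s=read_state(); print(s)
for n in ("scene","top","wrist"):
    im=camera(n); cv2.imwrite(f"pics/{n}0.png",im[:,:,::-1]); print(n,calibration(n))
E
```

```text
pics
{'time': 0.0, 'joint_positions': array([-1.21757349,  0.33288447, -0.06471449,  1.46094025,  0.02162275,
        1.34987992, -0.08850322]), 'joint_vel': array([-7.15671000e-05,  1.07843694e-03, -7.35211379e-04,  9.73762228e-04,
        1.49075104e-03,  1.04788244e-03,  8.51980239e-04]), 'joint_torque': array([ 7.54075354e-04, -6.23247528e+01,  2.56955973e-02, -3.89894629e+01,
       -6.11316715e-02,  3.95148376e-02,  1.58785647e-04]), 'ee_pos': array([0.22927285, 0.58105223, 0.2437466 ]), 'eef_rot': array([ 0.1315839 ,  0.69472631, -0.1325764 ,  0.69459667]), 'ft_force': array([-0.89210267, -0.62113811, -0.22939913]), 'torque': array([ 0.02415471, -0.01748686, -0.00173788]), 'width': 0.0869748070474641}
scene {'camera_matrix': array([[465.24580785,   0.        , 327.28074019],
       [  0.        , 465.24580785, 206.24300248],
       [  0.        ,   0.        ,   1.        ]]), 'R': array([[ 0.8295455 ,  0.55833818,  0.01061789],
       [ 0.38210947, -0.55364455, -0.7399122 ],
       [-0.4072427 ,  0.61784803, -0.67261965]]), 't': array([-0.51484678, -0.17519072,  1.35389473])}
[... 219 characters left out ...]
.00483432],
       [-0.99311532, -0.01409683, -0.11628947],
       [ 0.11620729,  0.00651734, -0.9932036 ]]), 't': array([0.00350529, 0.61721677, 1.080432  ])}
wrist {'camera_matrix': array([[321.1257653 ,   0.        , 322.96320392],
       [  0.        , 321.1257653 , 198.5249828 ],
       [  0.        ,   0.        ,   1.        ]]), 'tool_from_camera': array([[-3.35378909e-04, -2.90745906e-01,  9.56800243e-01,
        -1.39349182e-01],
       [ 9.99999938e-01, -1.97753739e-04,  2.90429272e-04,
        -5.66437939e-04],
       [ 1.04769704e-04,  9.56800282e-01,  2.90745954e-01,
        -8.01466861e-02],
       [ 0.00000000e+00,  0.00000000e+00,  0.00000000e+00,
         1.00000000e+00]])}
```

View pics/top0.png

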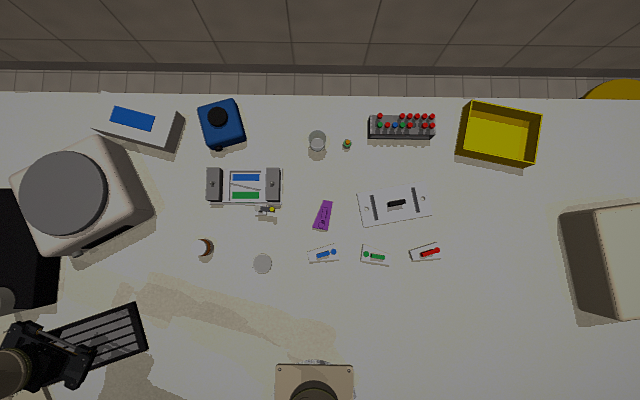

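View pics/scene0.png

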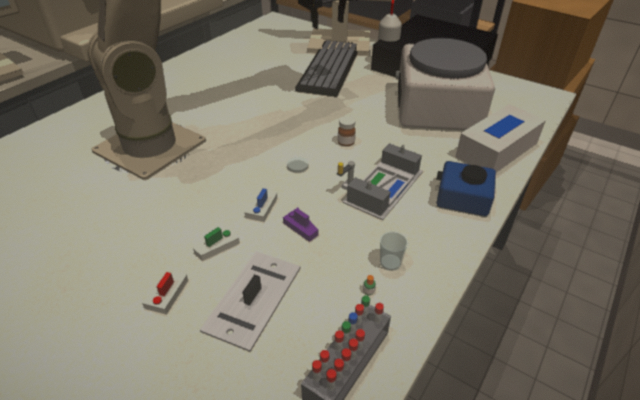

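View pics/wrist0.png

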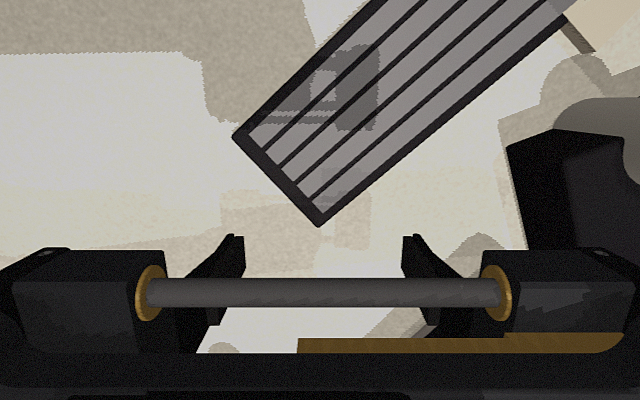

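```bash
cat > h.py <<'E'
from bench import *
import numpy as np, cv2
from scipy.spatial.transform import Rotation as Ro
def cam(n,pose=None):
    c=calibration(n); K=c["camera_matrix"]
    if n=="wrist":
        s=pose or read_state()
        T=np.eye(4);T[:3,:3]=Ro.from_quat(s["eef_rot"]).as_matrix();T[:3,3]=s["ee_pos"]
        M=T@c["tool_from_camera"]; return K,M[:3,:3],M[:3,3]
    R=c["R"];return K,R.T,-R.T@c["t"]
def ray(C,px,z):
    K,R,o=C; px=np.atleast_2d(np.float64(px))
    d=(R@np.linalg.inv(K)@np.c_[px,np.ones(len(px))].T).T
    return o+d*((z-o[2])/d[:,2])[:,None]
def proj(C,X):
    K,R,o=C; p=K@(R.T@(np.atleast_2d(X)-o).T); return (p[:2]/p[2]).T
def snap(name,n,scale=1,crop=None):
    s=read_state(); im=camera(n); C=cam(n,s) if n=="wrist" else cam(n)
    np.savez(f"pics/{name}.npz",im=im,K=C[0],R=C[1],o=C[2])
    cv2.imwrite(f"pics/{name}.png",im[:,:,::-1]); return im,C
def load(name):
    d=np.load(f"pics/{name}.npz"); return d["im"],(d["K"],d["R"],d["o"])
def crop(im,x0,y0,x1,y1,f,name):
    cv2.imwrite(f"pics/{name}.png",cv2.resize(im[y0:y1,x0:x1,::-1],None,fx=f,fy=f,interpolation=cv2.INTER_CUBIC))
def blobs(im,col,minA=8,roi=None):
    h=cv2.cvtColor(im,cv2.COLOR_RGB2HSV).astype(int); H,S,V=h[...,0],h[...,1],h[...,2]
    r={"blue":(100,120),"green":(55,85),"red":(0,8),"yellow":(20,32),"purple":(130,155)}[col]
    m=((H>=r[0])&(H<=r[1])&(S>120)&(V>45)).astype(np.uint8)
    if col=="red": m=(((H<=8)|(H>=172))&(S>120)&(V>45)).astype(np.uint8)
    if roi: 
        k=np.zeros_like(m);k[roi[1]:roi[3],roi[0]:roi[2]]=1;m*=k
    n,l,st,c=cv2.connectedComponentsWithStats(m)
    return [(c[i],st[i],l==i) for i in range(1,n) if st[i][4]>=minA]
E
python3 - <<'E'
from h import *
for n in ("scene","top"):
    im=cv2.imread(f"pics/{n}0.png")[:,:,::-1]; C=cam(n)
    for col in("blue","green","red","yellow"):
        for c,s,m in blobs(im,col): print(n,col,c.round(1),s,ray(C,c,0.04)[0].round(3))
im=cv2.imread("pics/top0.png")[:,:,::-1]
crop(im,190,150,350,270,5,"topc")
crop(im,300,170,460,280,5,"topd")
E
```

```text
scene blue [503.5 126. ] [485 116  38  21 389] [0.826 0.63  0.04 ]
scene blue [467.  181.3] [442 162  53  37 948] [0.834 0.32  0.04 ]
scene blue [395.1 187.4] [390 181  13  16  94] [0.694 0.194 0.04 ]
scene blue [261.5 193.9] [258 189   8  10  37] [ 0.436 -0.014  0.04 ]
scene blue [256.3 209.4] [254 207   5   5  19] [ 0.462 -0.065  0.04 ]
scene blue [352.9 316.2] [350 313   7   7  42] [ 0.806 -0.19   0.04 ]
scene green [377.1 178.1] [372 174  11  10  57] [0.639 0.201 0.04 ]
scene green [211.9 233. ] [206 229  13   9  34] [ 0.431 -0.181  0.04 ]
scene green [225.9 232.7] [224 231   5   4  16] [ 0.456 -0.162  0.04 ]
scene green [365.5 298.9] [363 297   6   5  22] [ 0.806 -0.142  0.04 ]
scene green [346.1 324.9] [343 322   7   7  35] [ 0.806 -0.213  0.04 ]
scene red [391.9   6. ] [390   0   5  14  44] [0.079 1.331 0.04 ]
scene red [164.6 283.5] [157 272  16  24 226] [ 0.453 -0.337  0.04 ]
scene red [156.7 299.6] [153 296   8   8  51] [ 0.471 -0.373  0.04 ]
scene red [378.9 307.8] [376 303   7  11  65] [ 0.838 -0.145  0.04 ]
scene red [359.4 308.5] [356 304   8  11  72] [ 0.808 -0.168  0.
[... 1344 characters left out ...]
.874 -0.308  0.04 ]
top red [424.2 116. ] [422 113   6   7  26] [ 0.874 -0.332  0.04 ]
top red [431.7 116.1] [429 113   6   7  26] [ 0.875 -0.355  0.04 ]
top red [387.  124.5] [385 122   5   6  26] [ 0.846 -0.216  0.04 ]
top red [409.4 124.9] [406 122   7   7  31] [ 0.845 -0.285  0.04 ]
top red [424.4 125.2] [421 123   7   6  30] [ 0.845 -0.332  0.04 ]
top red [431.8 125.1] [429 122   6   7  26] [ 0.846 -0.355  0.04 ]
top red [430.3 251.8] [420 247  20  10  91] [ 0.456 -0.341  0.04 ]
top yellow [615.7  90. ] [583  78  57  22 939] [ 0.967 -0.934  0.04 ]
top yellow [498.6 133.9] [ 455   99   88   70 4537] [ 0.82  -0.561  0.04 ]
top yellow [271.6 208.8] [269 207   6   5  23] [0.577 0.137 0.04 ]
```

View pics/topc.png

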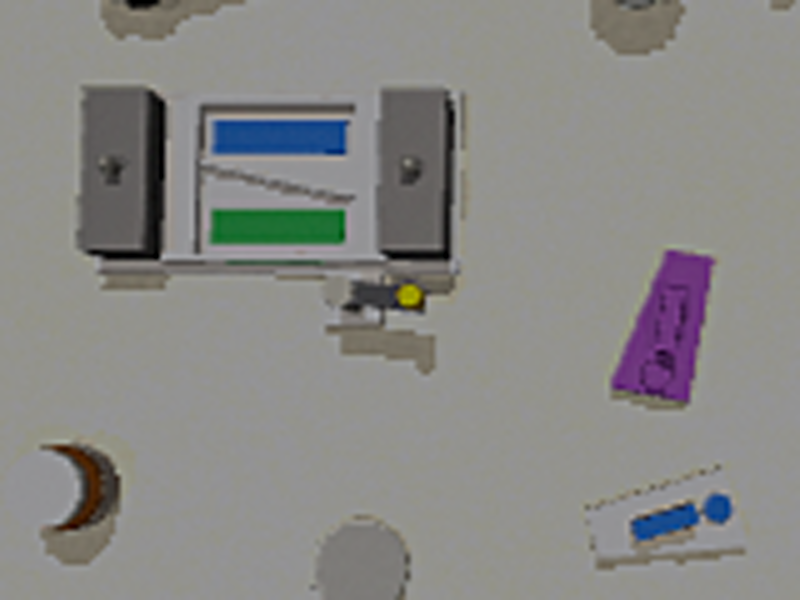

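View pics/topd.png

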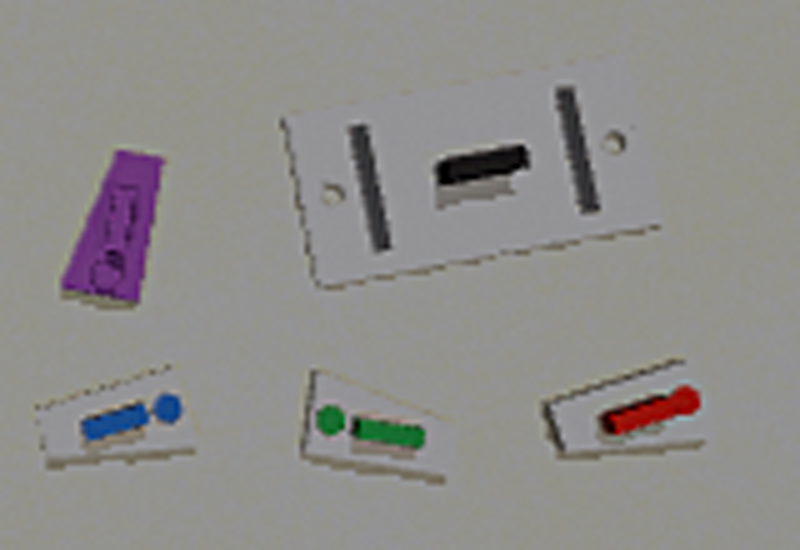

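```bash
cat >> h.py <<'E'
def yawof(v): return np.degrees(np.arctan2(v[1],v[0]))
def fin(im,C,col,z,roi,minA=15):
    out=[]
    for c,s,m in blobs(im,col,minA,roi):
        cn=max(cv2.findContours(m.astype(np.uint8),0,2)[0],key=len)
        r=cv2.minAreaRect(cn); b=cv2.boxPoints(r); w=ray(C,b,z)
        e=[w[1]-w[0],w[2]-w[1]]; L=[np.linalg.norm(x) for x in e]; v=e[int(np.argmax(L))]
        a=yawof(v)%180
        out.append((ray(C,c,z)[0].round(4),(np.array(sorted(L))*1000).round(1),round(a,1),c.round(1)))
    return out
def delta(target,yaw_y):
    """units of the move to TCP target with tool down and tool y at world yaw_y deg"""
    s=read_state(); R=Ro.from_quat(s["eef_rot"]).as_matrix()
    y=np.array([np.cos(np.radians(yaw_y)),np.sin(np.radians(yaw_y)),0]); x=np.array([0,0,-1.])
    Rt=np.c_[x,y,np.cross(x,y)]
    rv=Ro.from_matrix(R.T@Rt).as_rotvec()
    d=np.array(target)-s["ee_pos"]
    print("turn units",(rv/np.pi*4).round(3),"shift now-frame",(R.T@d/.025).round(2),"shift target-frame",(Rt.T@d/.025).round(2),"ee",s["ee_pos"].round(4),"toolyaw",round(yawof(R[:,1]),2),"t",round(s["time"],2))
E
python3 - <<'E'
from h import *
s=read_state();R=Ro.from_quat(s["eef_rot"]).as_matrix();print(R.round(3))
im=cv2.imread("pics/top0.png")[:,:,::-1]; C=cam("top")
pl=ray(C,[(190+112/5,150+167/5)],.082)[0]; pr=ray(C,[(190+410/5,150+167/5)],.082)[0]
print("pins",pl,pr,np.linalg.norm(pl-pr),"mid",(pl+pr)/2,"yaw",yawof(pl-pr))
print("knob",ray(C,[(271.6,208.8)],.1))
h1=ray(C,[(300+332/5,170+194/5)],.004)[0];h2=ray(C,[(300+615/5,170+142/5)],.004)[0]
print("holes",h1,h2,np.linalg.norm(h1-h2),(h1+h2)/2,yawof(h1-h2))
print("rib",ray(C,[(300+485/5,170+162/5)],.048))
for n in("top","scene"):
  im=cv2.imread(f"pics/{n}0.png")[:,:,::-1]; C=cam(n)
  for c in("blue","green","red"):
    for o in fin(im,C,c,.05 if n=="top" else .035,None): 
      if n=="top" and o[3][1]>150 or n=="scene" : print(n,c,o)
E
```

```text
[[-0.     0.367  0.93 ]
 [-0.001  0.93  -0.367]
 [-1.    -0.001  0.   ]]
pins [0.64650841 0.30809545 0.082     ] [0.64896987 0.1324958  0.082     ] 0.17561690341617175 mid [0.64773914 0.22029563 0.082     ] yaw 90.80308798025112
knob [[0.57254928 0.12944497 0.1       ]]
holes [ 0.58463704 -0.15590118  0.004     ] [ 0.61990868 -0.33339177  0.004     ] 0.1809613231863534 [ 0.60227286 -0.24464647  0.004     ] 101.2396192001226
rib [[ 0.6015516  -0.24186587  0.048     ]]
top blue (array([0.6724, 0.2174, 0.05  ]), array([18.5, 76.1]), np.float64(90.8), array([245.5, 177. ]))
top blue (array([ 0.4536, -0.0505,  0.05  ]), array([11.7, 11.9]), np.float64(90.9), array([333.1, 251.1]))
top blue (array([ 0.4446, -0.0196,  0.05  ]), array([10.2, 37.5]), np.float64(109.1), array([322.6, 254. ]))
top green (array([0.6173, 0.2159, 0.05  ]), array([18.3, 78.7]), np.float64(90.8), array([245.4, 195. ]))
top green (array([ 0.4478, -0.1474,  0.05  ]), array([11.8, 14.6]), np.float64(179.8), array([365.8, 253.6]))
top green (array([ 0.4404, -0.1827,  0.05  ]), array([11.1, 38.7]), np.float64(81.5), arra
[... 1512 characters left out ...]
p.float64(109.4), array([164.6, 283.5]))
scene red (array([ 0.4673, -0.371 ,  0.035 ]), array([13.7, 17.2]), np.float64(138.8), array([156.7, 299.6]))
scene red (array([ 0.8363, -0.1416,  0.035 ]), array([11.8, 23.3]), np.float64(119.0), array([378.9, 307.8]))
scene red (array([ 0.8059, -0.1645,  0.035 ]), array([13.7, 23.2]), np.float64(120.7), array([359.4, 308.5]))
scene red (array([ 0.8358, -0.2642,  0.035 ]), array([ 20.6, 118.8]), np.float64(91.2), array([344.9, 355.1]))
scene red (array([ 0.8058, -0.237 ,  0.035 ]), array([14.9, 23. ]), np.float64(123.2), array([339.1, 335.6]))
scene red (array([ 0.8057, -0.2978,  0.035 ]), array([18.6, 44.5]), np.float64(88.6), array([320.2, 360.7]))
```

Call:
{"fn": "arm_command", "kwargs": {
  "targets": [0.15, 0, 0, -0.22, 0, 0, 1, 0.15, 0, 0, -0.22, 0, 0, 1, 0.15, 0, 0, -0.22, 0, 0, 1, 0.15, 0, 0, -0.22, 0, 0, 1, 0.15, 0, 0, -0.22, 0, 0, 1, 0.15, 0, 0, -0.22, 0, 0, 1, 0.15, 0, 0, -0.22, 0, 0, 1, 0.15, 0, 0, -0.22, 0, 0, 1, 0.15, 0, 0, -0.22, 0, 0, 1, 0.15, 0, 0, -0.22, 0, 0, 1]
}}

```text
time: 0.98
ee_pos: [0.2287, 0.5791, 0.2959]
eef_rot: [-0.505, -0.49, 0.512, -0.493]
ft_force: [0.2, -0.4, 0.3]
width: 0.0871
```

```bash
python3 -c "
from h import *
delta((.648,.205,.30),0.8)"
```

```text
turn units [-0.062  0.013  0.005] shift now-frame [-0.07 17.28 14.38] shift target-frame [-0.16 16.56 15.2 ] ee [0.2287 0.5791 0.2959] toolyaw -1.97 t 0.98
```

Call:
{"fn": "arm_command", "kwargs": {
  "targets": [-0.06, 0, 0, 0, 0.99, 0.87, 1, 0, 0, 0, 0, 0.99, 0.87, 1, 0, 0, 0, 0, 0.99, 0.87, 1, 0, 0, 0, 0, 0.99, 0.87, 1, 0, 0, 0, 0, 0.99, 0.87, 1, 0, 0, 0, 0, 0.99, 0.87, 1, 0, 0, 0, 0, 0.99, 0.87, 1, 0, 0, 0, 0, 0.99, 0.87, 1, 0, 0, 0, 0, 0.99, 0.87, 1, 0, 0, 0, 0, 0.99, 0.87, 1, 0, 0, 0, 0, 0.99, 0.87, 1, 0, 0, 0, 0, 0.99, 0.87, 1]
}}

```text
time: 1.98
ee_pos: [0.5286, 0.3128, 0.2942]
eef_rot: [0.491, 0.503, -0.501, 0.504]
ft_force: [1.0, 0.4, 0.6]
width: 0.087
```

```bash
python3 -c "
from h import *
delta((.648,.205,.30),0.8)"
```

```text
turn units [0.001 0.013 0.013] shift now-frame [-0.23  4.71  4.38] shift target-frame [-0.23  4.72  4.38] ee [0.5286 0.3128 0.2942] toolyaw 0.82 t 1.98
```

Call:
{"fn": "arm_command", "kwargs": {
  "targets": [0, 0, 0, 0, 0.94, 0.88, 1, 0, 0, 0, 0, 0.94, 0.88, 1, 0, 0, 0, -0.1, 0.94, 0.88, 1, 0, 0, 0, -0.1, 0.94, 0.88, 1, 0, 0, 0, -0.1, 0.94, 0.88, 1, 0, 0, 0, 0, 0, 0, 1, 0, 0, 0, 0, 0, 0, 1]
}}

```text
time: 2.57
ee_pos: [0.6565, 0.1898, 0.2987]
eef_rot: [-0.491, -0.5, 0.506, -0.502]
ft_force: [0.2, 1.5, -0.3]
width: 0.0869
```

```bash
python3 -c "
from h import *
snap('w1','wrist')
delta((.648,.205,.30),0.8)"
```

```text
turn units [-0.012  0.022  0.016] shift now-frame [-0.06 -0.34 -0.64] shift target-frame [-0.06 -0.33 -0.64] ee [0.6565 0.189  0.2986] toolyaw 0.27 t 2.62
```

View pics/w1.png

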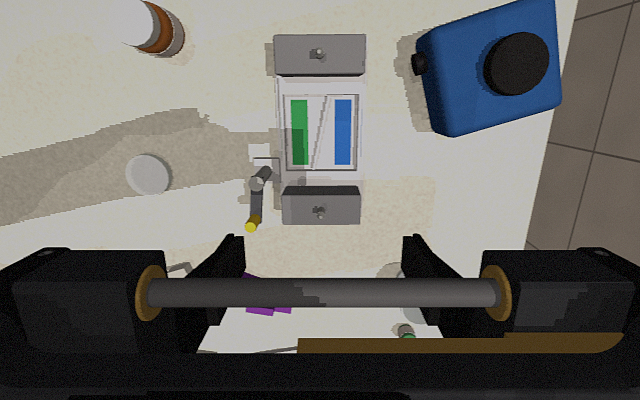

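```bash
python3 -c "
from h import *
im,C=load('w1'); crop(im,225,25,385,235,3,'w1c')
for n in('blue','green','yellow'):
  z=.1 if n=='yellow' else .0055
  for o in fin(im,C,n,z,(200,20,400,240)): print(n,o)
"
```

```text
blue (array([0.6779, 0.2261, 0.0055]), array([19.2, 83.4]), np.float64(91.8), array([342.3, 131.5]))
green (array([0.6211, 0.2255, 0.0055]), array([19.8, 84.1]), np.float64(91.4), array([299.3, 131.7]))
yellow (array([0.574 , 0.1337, 0.1   ]), array([12.1, 23.9]), np.float64(59.2), array([252.3, 222.8]))
```

View pics/w1c.png

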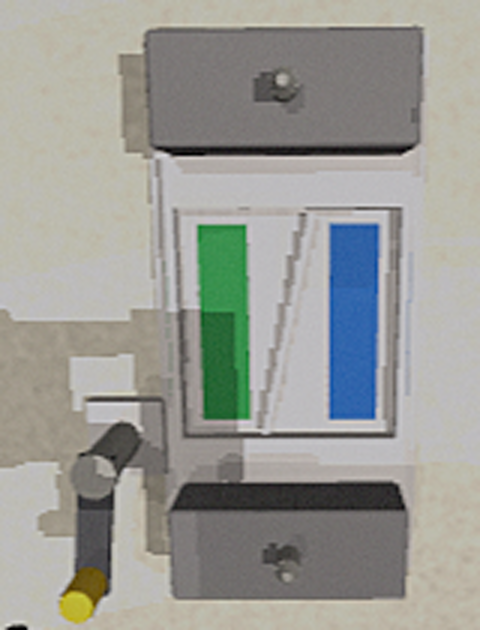

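```bash
python3 -c "
from h import *
im,C=load('w1')
f=lambda p:np.array(p)/3+[225,25]
a=ray(C,f([(281,79),(288,571)]),.082); print('pins',a.round(4),np.linalg.norm(a[0]-a[1]),a.mean(0),yawof(a[0]-a[1]))
b=ray(C,f([(147,31),(421,28),(417,150),(152,151)]),.058); print(b.round(4),b.mean(0)); 
b=ray(C,f([(177,510),(403,511),(405,598),(172,598)]),.058); print(b.round(4),b.mean(0))
print('pivot top',ray(C,f([(94,475)]),.1), ray(C,f([(94,475)]),.09),'knob',ray(C,f([(77,606)]),.1))
T,CT=cv2.imread('pics/top0.png'),cam('top')
print(ray(CT,[(190+100/5,150+88/5)],.058))
b=ray(CT,np.array([(83,88),(152,88),(150,250),(80,250)])/5+[190,150],.058);print(b.mean(0),b.round(4))
b=ray(CT,np.array([(381,88),(448,88),(445,250),(378,250)])/5+[190,150],.058);print(b.mean(0))
"
```

```text
pins [[0.6485 0.3139 0.082 ]
 [0.6515 0.1367 0.082 ]] 0.17722846564020778 [0.65001029 0.22526461 0.082     ] 90.96992660892406
[[0.6002 0.3321 0.058 ]
 [0.6974 0.3334 0.058 ]
 [0.6978 0.2931 0.058 ]
 [0.6004 0.2923 0.058 ]] [0.64897682 0.31272104 0.058     ]
[[0.6052 0.1539 0.058 ]
 [0.6983 0.1544 0.058 ]
 [0.7007 0.1158 0.058 ]
 [0.6019 0.1147 0.058 ]] [0.65151074 0.13470672 0.058     ]
pivot top [[0.58132369 0.1800007  0.1       ]] [[0.57905587 0.17727141 0.09      ]] knob [[0.57186037 0.12851053 0.1       ]]
[[0.69832941 0.32446883 0.058     ]]
[0.64917789 0.31232616 0.058     ] [[0.6982 0.3348 0.058 ]
 [0.6988 0.293  0.058 ]
 [0.6002 0.2898 0.058 ]
 [0.5996 0.3318 0.058 ]]
[0.65168461 0.1335354  0.058     ]
```

```bash
python3 -c "
from h import *
im,C=load('w1'); crop(im,275,88,370,180,8,'w1d')
"
```

```text
(no output)
```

View pics/w1d.png

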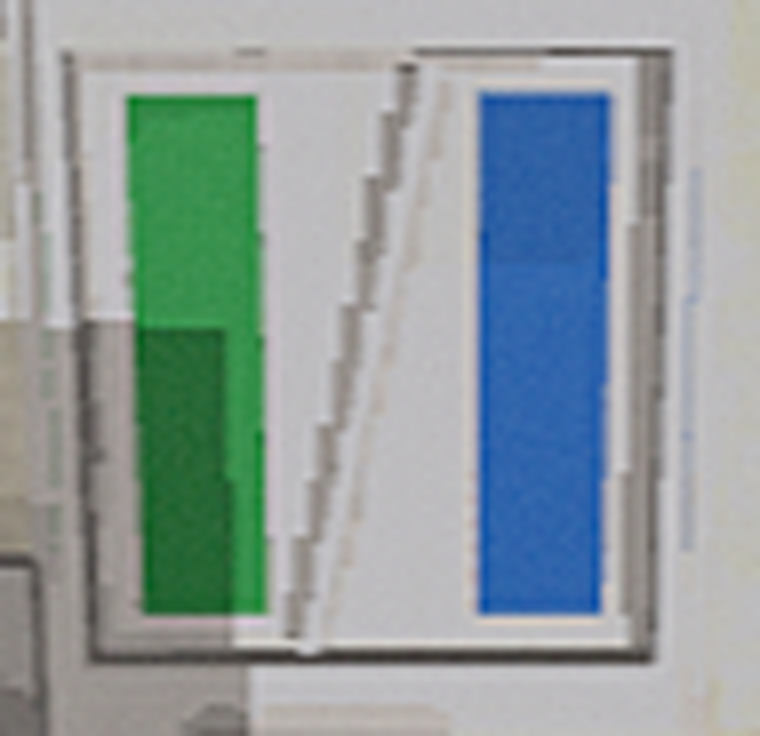

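```bash
python3 -c "
from h import *
im,C=load('w1')
th=np.radians(.9);R=np.array([[np.cos(th),np.sin(th)],[-np.sin(th),np.cos(th)]])
def q(n,p,z): print(n,z,(1000*(R@(ray(C,np.array(p)/8+[275,88],z)[:,:2]-[.65,.2245]).T).T).round(1).tolist())
q('floorR',[(638,60),(626,640)],.005);q('topR',[(668,52),(652,655)],.017)
q('floorL',[(80,65),(100,640)],.005);q('topL',[(66,55),(92,655)],.017)
q('divtop L/R',[(418,70),(303,640)],.017);q('divtopR',[(440,70),(325,640)],.017);q('divfloorL',[(400,70),(288,640)],.005)
q('blue',[(480,93),(612,93),(602,613),(478,613)],.0055)
q('green',[(127,95),(258,95),(268,613),(142,613)],.0055)
"
```

```text
floorR 0.005 [[43.5, 46.3], [43.3, -48.2]]
topR 0.017 [[47.1, 47.5], [46.7, -48.1]]
floorL 0.005 [[-45.9, 46.4], [-46.8, -47.5]]
topL 0.017 [[-46.5, 48.0], [-46.7, -47.4]]
divtop L/R 0.017 [[8.3, 45.2], [-11.4, -45.1]]
divtopR 0.017 [[11.7, 45.2], [-7.7, -45.2]]
divfloorL 0.005 [[5.4, 45.2], [-14.5, -47.8]]
blue 0.0055 [[18.2, 41.5], [39.4, 41.3], [39.1, -43.4], [18.0, -43.2]]
green 0.0055 [[-38.5, 41.8], [-17.4, 41.6], [-17.8, -42.9], [-39.4, -42.8]]
```

Call:
{"fn": "arm_command", "kwargs": {
  "targets": [-0.14, 0.01, 0.005, 0.3, 0, 0, 1, -0.14, 0.005, 0.005, 0.3, 0, 0, 1, -0.14, 0, 0, 0.3, 0, 0, 1]
}}

```text
time: 2.87
ee_pos: [0.6554, 0.1915, 0.2765]
eef_rot: [0.405, 0.579, -0.408, 0.578]
ft_force: [-0.2, 0.0, 0.1]
width: 0.0868
```

```bash
python3 -c "
from h import *
delta((.4446,-.0196,.20),19)"
```

```text
turn units [0.018 0.002 0.006] shift now-frame [  3.12 -10.78   5.08] shift target-frame [  3.06 -10.72   5.24] ee [0.6554 0.1915 0.2765] toolyaw 19.79 t 2.87
```

Call:
{"fn": "arm_command", "kwargs": {
  "targets": [0, 0, 0, 0.27, -0.98, 0.46, 1, 0, 0, 0, 0.27, -0.98, 0.46, 1, 0, 0, 0, 0.27, -0.98, 0.46, 1, 0, 0, 0, 0.27, -0.98, 0.46, 1, 0, 0, 0, 0.27, -0.98, 0.46, 1, 0, 0, 0, 0.27, -0.98, 0.46, 1, 0, 0, 0, 0.27, -0.98, 0.46, 1, 0, 0, 0, 0.27, -0.98, 0.46, 1, 0, 0, 0, 0.27, -0.98, 0.46, 1, 0, 0, 0, 0.27, -0.9, 0.46, 1, 0, 0, 0, 0.2, -0.5, 0.3, 1, 0, 0, 0, 0, 0, 0, 1]
}}

```text
time: 3.87
ee_pos: [0.4408, -0.0061, 0.1966]
eef_rot: [0.394, 0.59, -0.397, 0.583]
ft_force: [0.0, -0.1, 0.1]
width: 0.0865
```

```bash
python3 -c "
from h import *
im,C=snap('w2','wrist')
delta((.4446,-.0196,.20),19)
for o in fin(im,C,'blue',.05,None): print(o)
"
```

```text
turn units [ 0.067 -0.008  0.009] shift now-frame [-0.12 -0.12  0.59] shift target-frame [-0.12 -0.08  0.6 ] ee [ 0.4417 -0.0048  0.1971] toolyaw 22.03 t 3.92
(array([0.64  , 0.1792, 0.05  ]), array([18.1, 34.5]), np.float64(91.6), array([630.1,  80.1]))
(array([ 0.4425, -0.0234,  0.05  ]), array([14., 57.]), np.float64(106.8), array([319.4, 209.2]))
```

View pics/w2.png

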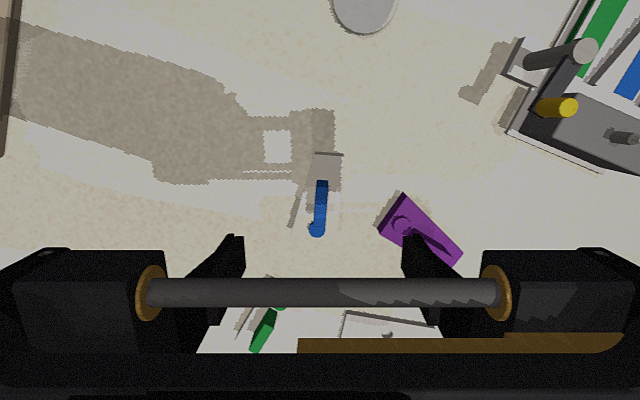

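```bash
python3 -c "
from h import *
im,C=load('w2'); crop(im,280,140,360,245,6,'w2c')
"
```

```text
(no output)
```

View pics/w2c.png

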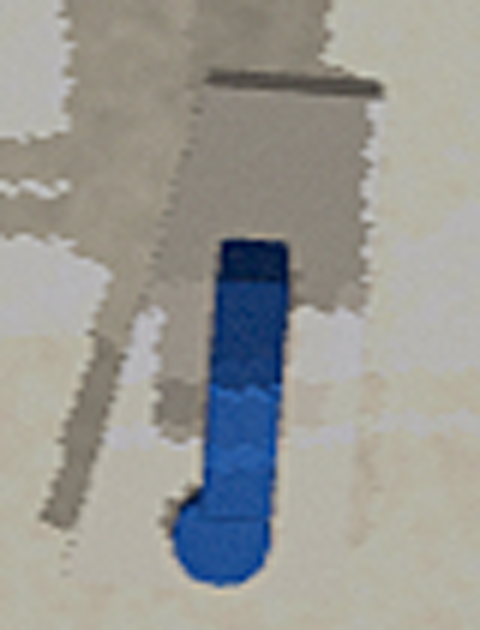

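```bash
python3 -c "
from h import *
im,C=load('w2')
b=ray(C,np.array([(217,282),(288,282),(270,518),(203,518)])/6+[280,140],.05);print(b.round(4),b.mean(0),yawof(b[0]-b[3]),yawof(b[1]-b[2]),np.linalg.norm(b[0]-b[3]),np.linalg.norm(b[0]-b[1]))
b=ray(C,np.array([(217,242),(288,242)])/6+[280,140],.02);print(b)
"
```

```text
[[ 4.317e-01 -4.500e-03  5.000e-02]
 [ 4.418e-01 -4.000e-04  5.000e-02]
 [ 4.538e-01 -3.740e-02  5.000e-02]
 [ 4.440e-01 -4.140e-02  5.000e-02]] [ 0.44282629 -0.02092817  0.05      ] 108.34702583376409 108.01057493294799 0.03886720925154667 0.010894621886931492
[[ 0.43121858 -0.00557929  0.02      ]
 [ 0.44230309 -0.0010801   0.02      ]]
```

```bash
python3 -c "
from h import *
delta((.4428,-.0209,.049),18.2)
"
```

```text
turn units [ 0.085 -0.007  0.009] shift now-frame [ 5.92 -0.16  0.65] shift target-frame [ 5.92 -0.16  0.62] ee [ 0.4417 -0.0048  0.1971] toolyaw 22.03 t 3.92
```

Call:
{"fn": "arm_command", "kwargs": {
  "targets": [0.08, -0.005, 0.008, 0.5, -0.08, 0.3, 0.6, 0, 0, 0, 0.8, -0.06, 0.3, 0.6, 0, 0, 0, 0.8, 0, 0, 0.6, 0, 0, 0, 0.8, 0, 0, 0.6, 0, 0, 0, 0.8, 0, 0, 0.6, 0, 0, 0, 0, 0, 0, 0.6]
}}

```text
time: 4.42
ee_pos: [0.4491, -0.0107, 0.1051]
eef_rot: [0.414, 0.574, -0.407, 0.577]
ft_force: [-1.2, 1.2, -0.8]
width: 0.0563
```

```bash
python3 -c "
from h import *
delta((.4428,-.0209,.049),18.2)
"
```

```text
turn units [ 0.017 -0.003 -0.013] shift now-frame [ 2.24 -0.39  0.31] shift target-frame [ 2.24 -0.37  0.31] ee [ 0.4491 -0.0107  0.1051] toolyaw 18.96 t 4.42
```

Call:
{"fn": "arm_command", "kwargs": {
  "targets": [0.015, -0.003, -0.01, 0.5, -0.3, 0.25, 0.5, 0, 0, 0, 0.5, -0.1, 0.1, 0.5, 0, 0, 0, 0.5, 0, 0, 0.5, 0, 0, 0, 0.2, 0, 0, 0.5, 0, 0, 0, 0, 0, 0, 0.5]
}}

```text
time: 4.83
ee_pos: [0.447, -0.0161, 0.0651]
eef_rot: [0.413, 0.574, -0.41, 0.576]
ft_force: [-0.7, -0.3, 0.6]
width: 0.0441
```

```bash
python3 -c "
from h import *
delta((.4428,-.0209,.049),18.2)
"
```

```text
turn units [ 0.013  0.001 -0.008] shift now-frame [ 0.64 -0.23  0.13] shift target-frame [ 0.64 -0.22  0.13] ee [ 0.447  -0.0161  0.0651] toolyaw 18.79 t 4.83
```

Call:
{"fn": "arm_command", "kwargs": {
  "targets": [0.012, 0, -0.008, 0.3, -0.22, 0.12, 0.5, 0, 0, 0, 0.3, -0.1, 0.05, 0.5, 0, 0, 0, 0.12, 0, 0.02, 0.5, 0, 0, 0, 0, 0, 0, 0.5]
}}

```text
time: 5.17
ee_pos: [0.4428, -0.022, 0.0482]
eef_rot: [0.415, 0.573, -0.413, 0.574]
ft_force: [-0.5, -0.4, 0.7]
width: 0.0432
```

```bash
python3 -c "
from h import *
delta((.4428,-.0209,.049),18.2)
"
```

```text
turn units [ 0.003  0.001 -0.003] shift now-frame [-0.03  0.02 -0.04] shift target-frame [-0.03  0.02 -0.04] ee [ 0.4428 -0.022   0.0482] toolyaw 18.33 t 5.17
```

Good; close with moderate grip.

Call:
{"fn": "arm_command", "kwargs": {
  "targets": [0, 0, 0, 0, 0, 0, 0, 0, 0, 0, 0, 0, 0, 0, 0, 0, 0, 0, 0, 0, 0, 0, 0, 0, 0, 0, 0, 0, 0, 0, 0, 0, 0, 0, 0, 0, 0, 0, 0, 0, 0, 0],
  "newtons": 25
}}

```text
time: 5.67
ee_pos: [0.4434, -0.0221, 0.0491]
eef_rot: [0.415, 0.572, -0.413, 0.574]
ft_force: [1.9, -0.5, -2.0]
width: 0.0118
```

```bash
python3 -c "
from h import *
delta((.674,.2249,.16),.9)
"
```

```text
turn units [ 0.387  0.    -0.005] shift now-frame [-4.39 11.88 -6.48] shift target-frame [-4.43  9.38 -9.73] ee [ 0.4434 -0.0221  0.0491] toolyaw 18.31 t 5.67
```

Call:
{"fn": "arm_command", "kwargs": {
  "targets": [0, 0, 0, -0.6, 0, 0, 0, 0, 0, 0, -1, 0, 0, 0, 0.12, 0, 0, -1, 0, 0, 0, 0.13, 0, 0, -1, 0, 0, 0, 0.13, 0, 0, -1, 0, -0.5, 0, 0, 0, 0, -1, 0.5, -0.8, 0, 0, 0, 0, -0.6, 0.95, -0.98, 0, 0, 0, 0, 0, 0.95, -0.98, 0, 0, 0, 0, 0, 0.95, -0.98, 0]
}}

```text
time: 6.42
ee_pos: [0.5219, 0.0819, 0.2109]
eef_rot: [0.501, 0.5, -0.501, 0.498]
ft_force: [0.8, 0.1, -2.6]
width: 0.0118
```

```bash
python3 -c "
from h import *
delta((.674,.2249,.19),.9); print(read_state()['width'])
"
```

```text
turn units [-0.026 -0.003  0.001] shift now-frame [ 0.84  6.06 -5.75] shift target-frame [ 0.83  6.17 -5.63] ee [0.5219 0.0819 0.2109] toolyaw -0.27 t 6.42
0.011828621266568806
```

Call:
{"fn": "arm_command", "kwargs": {
  "targets": [-0.025, -0.003, 0, 0, 0.98, -0.9, 0, 0, 0, 0, 0, 0.98, -0.9, 0, 0, 0, 0, 0, 0.98, -0.9, 0, 0, 0, 0, 0.1, 0.98, -0.9, 0, 0, 0, 0, 0.1, 0.9, -0.85, 0, 0, 0, 0, 0.2, 0.5, -0.5, 0, 0, 0, 0, 0.2, 0, 0, 0, 0, 0, 0, 0, 0, 0, 0]
}}

```text
time: 7.08
ee_pos: [0.6601, 0.2222, 0.1909]
eef_rot: [0.493, 0.507, -0.494, 0.505]
ft_force: [-0.1, -0.5, -0.8]
width: 0.0117
```

```bash
python3 -c "
from h import *
delta((.674,.2249,.10),.9); print(read_state()['width'])
"
```

```text
turn units [ 0.011 -0.001  0.005] shift now-frame [ 3.63  0.57 -0.09] shift target-frame [ 3.64  0.56 -0.1 ] ee [0.6601 0.2222 0.1909] toolyaw 1.41 t 7.08
0.011688581086672225
```

Call:
{"fn": "arm_command", "kwargs": {
  "targets": [0.01, 0, 0.004, 0.5, 0.4, -0.02, 0, 0, 0, 0, 0.9, 0.2, 0, 0, 0, 0, 0, 0.9, 0, 0, 0, 0, 0, 0, 0.8, 0, 0, 0, 0, 0, 0, 0.5, 0, 0, 0, 0, 0, 0, 0, 0, 0, 0]
}}

```text
time: 7.58
ee_pos: [0.6737, 0.2188, 0.0991]
eef_rot: [0.496, 0.503, -0.497, 0.503]
ft_force: [-0.9, 0.3, -2.3]
width: 0.0117
```

```bash
python3 -c "
from h import *
delta((.674,.2236,.0545),.9); print(read_state()['width'])
im,C=snap('w3','wrist')
"
```

```text
turn units [-0.003  0.     0.001] shift now-frame [ 1.78  0.02 -0.19] shift target-frame [ 1.78  0.02 -0.19] ee [0.6737 0.2188 0.0991] toolyaw 0.77 t 7.58
0.011693589971130333
```

View pics/w3.png

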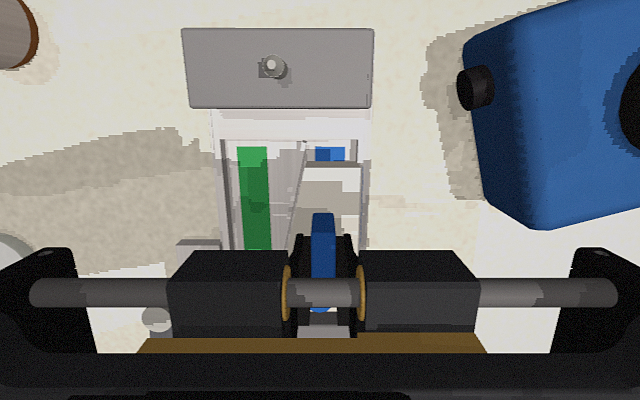

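Call:
{"fn": "arm_command", "kwargs": {
  "targets": [-0.003, 0, 0, 0.3, 0.02, -0.18, 0, 0, 0, 0, 0.4, 0, -0.04, 0, 0, 0, 0, 0.4, 0, 0, 0, 0, 0, 0, 0.3, 0, 0, 0, 0, 0, 0, 0, 0, 0, 0]
}}

```text
time: 8.05
ee_pos: [0.6767, 0.2253, 0.0676]
eef_rot: [0.499, 0.503, -0.494, 0.505]
ft_force: [-0.4, 0.7, -2.1]
width: 0.0118
```

```bash
python3 -c "
from h import *
delta((.674,.2236,.0545),.9); print(read_state()['ft_force'])
"
```

```text
turn units [-0.    -0.004 -0.009] shift now-frame [ 0.52 -0.11  0.07] shift target-frame [ 0.53 -0.11  0.07] ee [0.6767 0.2253 0.0676] toolyaw 0.9 t 8.05
[-0.43119045  0.68033863 -2.1194673 ]
```

Call:
{"fn": "arm_command", "kwargs": {
  "targets": [0, -0.004, -0.009, 0, -0.11, 0.07, 0, 0, 0, 0, 0.1, 0, 0, 0, 0, 0, 0, 0, 0, 0, 0]
}}

```text
time: 8.3
ee_pos: [0.6738, 0.2233, 0.0648]
eef_rot: [0.496, 0.504, -0.497, 0.504]
ft_force: [0.0, 0.1, -1.5]
width: 0.0118
```

```bash
python3 -c "
from h import *
delta((.674,.2236,.0545),.9); print(read_state()['ft_force'])
"
```

```text
turn units [0.    0.001 0.001] shift now-frame [ 0.41  0.01 -0.01] shift target-frame [ 0.41  0.01 -0.01] ee [0.6738 0.2233 0.0648] toolyaw 0.9 t 8.3
[ 0.01471694  0.06587088 -1.48166711]
```

Call:
{"fn": "arm_command", "kwargs": {
  "targets": [0, 0, 0, 0.2, 0, 0, 0, 0, 0, 0, 0.2, 0, 0, 0, 0, 0, 0, 0.1, 0, 0, 0, 0, 0, 0, 0.05, 0, 0, 0]
}}

```text
time: 8.63
ee_pos: [0.6747, 0.2235, 0.054]
eef_rot: [0.497, 0.504, -0.496, 0.504]
ft_force: [-8.2, -2.7, 17.1]
width: 0.0115
```

```bash
python3 -c "
from h import *
delta((.674,.2236,.0545),.9); print(read_state()['ft_force'])
"
```

```text
turn units [-0.    -0.001 -0.001] shift now-frame [-0.02 -0.03 -0.01] shift target-frame [-0.02 -0.03 -0.01] ee [0.6747 0.2235 0.054 ] toolyaw 0.88 t 8.63
[-8.2028881  -2.71430042 17.05771245]
```

Call:
{"fn": "arm_command", "kwargs": {
  "targets": [0, 0, 0, 0, 0, 0, 0.36, 0, 0, 0, 0, 0, 0, 0.36, 0, 0, 0, -0.2, 0, 0, 0.36, 0, 0, 0, -0.6, 0, 0, 0.36, 0, 0, 0, -1, 0, 0, 0.36, 0, 0, 0, -1, 0, 0, 0.4, 0, 0, 0, -1, 0, 0, 0.5, 0, 0, 0, -1, 0, 0, 0.5]
}}

```text
time: 9.3
ee_pos: [0.6722, 0.2224, 0.1767]
eef_rot: [0.494, 0.505, -0.498, 0.503]
ft_force: [0.2, 1.2, 0.0]
width: 0.0401
```

```bash
python3 -c "
from h import *
im,C=snap('w4','wrist')
for o in fin(im,C,'blue',.055,(200,20,420,330)): print(o)
delta((.4404,-.1827,.20),-8.5); print(read_state()['ft_force'])
crop(im,200,20,420,330,2.5,'w4c')
"
```

```text
(array([0.6738, 0.2219, 0.055 ]), array([14., 56.]), np.float64(91.4), array([326.1, 199.2]))
turn units [ 0.208 -0.001 -0.001] shift now-frame [-0.68 -9.6  16.09] shift target-frame [-0.67 -6.86 17.43] ee [0.6745 0.223  0.1833] toolyaw 0.85 t 9.35
[2.14928876 0.01056411 5.20013723]
```

View pics/w4.png

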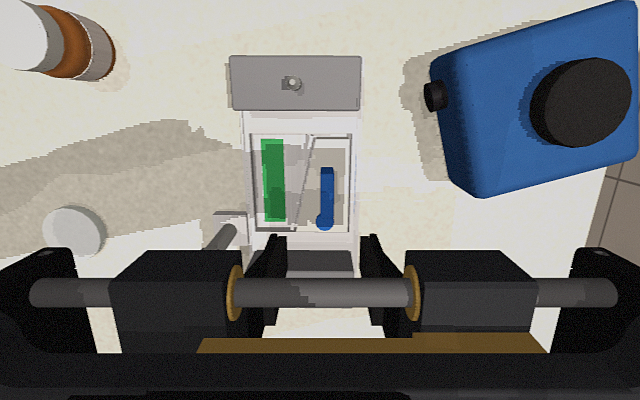

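Call:
{"fn": "arm_command", "kwargs": {
  "targets": [0.1, 0, 0, 0, -0.3, 0.5, 0.6, 0.1, 0, 0, 0, -0.4, 0.9, 0.6, 0, 0, 0, 0, -0.4, 1, 0.6, 0, 0, 0, 0, -0.4, 1, 0.6, 0, 0, 0, 0, -0.4, 1, 0.6, 0, 0, 0, 0, -0.4, 1, 0.6, 0, 0, 0, 0, -0.4, 1, 0.6, 0, 0, 0, 0, -0.4, 1, 0.6, 0, 0, 0, 0, -0.4, 1, 0.6, 0, 0, 0, 0, -0.4, 1, 0.6, 0, 0, 0, 0, -0.4, 1, 0.6, 0, 0, 0, 0, -0.4, 1, 0.6]
}}

```text
time: 10.35
ee_pos: [0.5192, -0.0484, 0.1965]
eef_rot: [0.543, 0.461, -0.525, 0.466]
ft_force: [0.4, 0.0, -0.1]
width: 0.0522
```

```bash
python3 -c "
from h import *
delta((.4404,-.1827,.20),-8.5)
"
```

```text
turn units [ 0.008 -0.02  -0.028] shift now-frame [-0.28 -2.35  5.76] shift target-frame [-0.14 -2.32  5.78] ee [ 0.5192 -0.0484  0.1965] toolyaw -8.14 t 10.35
```

Call:
{"fn": "arm_command", "kwargs": {
  "targets": [0.008, -0.02, -0.028, 0, -0.45, 0.98, 0.6, 0, 0, 0, 0, -0.45, 0.98, 0.6, 0, 0, 0, 0, -0.45, 0.98, 0.6, 0, 0, 0, 0, -0.45, 0.98, 0.6, 0, 0, 0, 0, -0.3, 0.6, 0.6, 0, 0, 0, 0, 0, 0.1, 0.6, 0, 0, 0, 0, 0, 0, 0.6]
}}

```text
time: 10.93
ee_pos: [0.4429, -0.1678, 0.2017]
eef_rot: [-0.538, -0.458, 0.539, -0.459]
ft_force: [-0.4, -0.0, -0.0]
width: 0.0523
```

```bash
python3 -c "
from h import *
im,C=snap('w5','wrist')
for o in fin(im,C,'green',.05,(200,100,440,330)): print(o)
delta((.4404,-.1827,.049),-8.5)
crop(im,270,140,370,250,5,'w5c')
"
```

```text
(array([ 0.446 , -0.1468,  0.05  ]), array([14.3, 14.3]), np.float64(36.0), array([323., 167.]))
(array([ 0.4392, -0.1807,  0.05  ]), array([10.2, 44.9]), np.float64(81.1), array([321.6, 202.7]))
turn units [-0.014  0.002  0.001] shift now-frame [ 6.11 -0.01  0.6 ] shift target-frame [ 6.11 -0.02  0.62] ee [ 0.4431 -0.1676  0.2018] toolyaw -9.12 t 10.98
```

View pics/w5c.png

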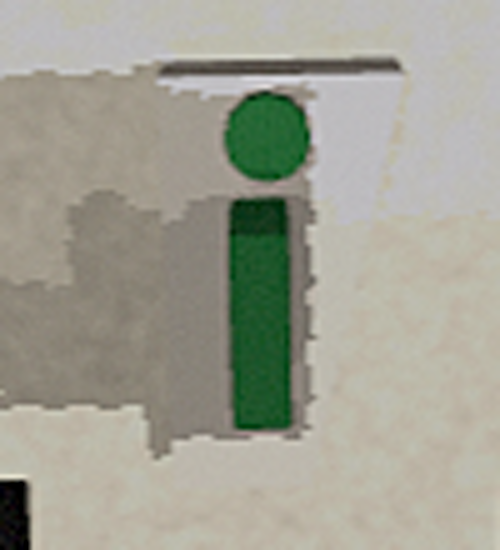

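```bash
python3 -c "
from h import *
im,C=load('w5')
b=ray(C,np.array([(229,235),(288,235),(293,429),(233,429)])/5+[270,140],.05);print(b.round(4),b.mean(0),yawof(b[0]-b[3]),yawof(b[1]-b[2]),np.linalg.norm(b[0]-b[3]),np.linalg.norm(b[0]-b[1]))
m=b.mean(0);delta((m[0],m[1],.049),(yawof(b[0]-b[3])+yawof(b[1]-b[2]))/2-90)
"
```

```text
[[ 0.4363 -0.1646  0.05  ]
 [ 0.4472 -0.1663  0.05  ]
 [ 0.4421 -0.205   0.05  ]
 [ 0.4306 -0.2032  0.05  ]] [ 0.43907431 -0.1847803   0.05      ] 81.61725497182805 82.51835305948498 0.039046440251505644 0.011058962494769316
turn units [-0.027  0.002  0.001] shift now-frame [ 6.11 -0.05  0.69] shift target-frame [ 6.11 -0.07  0.7 ] ee [ 0.4431 -0.1676  0.2018] toolyaw -9.12 t 10.98
```

Call:
{"fn": "arm_command", "kwargs": {
  "targets": [-0.026, 0, 0, 0.6, -0.05, 0.4, 0.5, 0, 0, 0, 0.9, 0, 0.3, 0.5, 0, 0, 0, 0.9, 0, 0.1, 0.5, 0, 0, 0, 0.9, 0, 0, 0.5, 0, 0, 0, 0.8, 0, 0, 0.5, 0, 0, 0, 0.8, 0, 0, 0.5, 0, 0, 0, 0, 0, 0, 0.5]
}}

```text
time: 11.57
ee_pos: [0.446, -0.1814, 0.0771]
eef_rot: [0.531, 0.466, -0.53, 0.469]
ft_force: [-0.0, 0.9, 0.2]
width: 0.0435
```

```bash
python3 -c "
from h import *
delta((.4393,-.1845,.049),-8)
"
```

```text
turn units [ 0.017  0.003 -0.004] shift now-frame [ 1.12 -0.26  0.15] shift target-frame [ 1.13 -0.25  0.16] ee [ 0.446  -0.1814  0.0771] toolyaw -7.24 t 11.57
```

Call:
{"fn": "arm_command", "kwargs": {
  "targets": [0.016, 0, -0.004, 0.3, -0.22, 0.14, 0.5, 0, 0, 0, 0.5, -0.1, 0.04, 0.5, 0, 0, 0, 0.3, -0.03, 0, 0.5, 0, 0, 0, 0.1, 0, 0, 0.5, 0, 0, 0, 0, 0, 0, 0.5]
}}

```text
time: 11.98
ee_pos: [0.439, -0.183, 0.0479]
eef_rot: [-0.533, -0.464, 0.533, -0.465]
ft_force: [-0.1, -0.1, 0.5]
width: 0.0436
```

```bash
python3 -c "
from h import *
delta((.4393,-.1845,.049),-8)
"
```

```text
turn units [ 0.004  0.003 -0.001] shift now-frame [-0.04  0.02  0.06] shift target-frame [-0.04  0.02  0.06] ee [ 0.439  -0.183   0.0479] toolyaw -7.84 t 11.98
```

Call:
{"fn": "arm_command", "kwargs": {
  "targets": [0, 0, 0, -0.02, 0.01, 0.06, 0, 0, 0, 0, 0, 0, 0, 0, 0, 0, 0, 0, 0, 0, 0, 0, 0, 0, 0, 0, 0, 0, 0, 0, 0, 0, 0, 0, 0, 0, 0, 0, 0, 0, 0, 0],
  "newtons": 25
}}

```text
time: 12.48
ee_pos: [0.441, -0.185, 0.0513]
eef_rot: [0.534, 0.463, -0.532, 0.466]
ft_force: [2.4, -0.6, -2.2]
width: 0.0117
```

```bash
python3 -c "
from h import *
delta((.626,.2241,.19),.9)
"
```

```text
turn units [-0.194  0.003 -0.006] shift now-frame [ -5.55   5.12 -17.21] shift target-frame [ -5.55   7.65 -16.25] ee [ 0.441  -0.185   0.0513] toolyaw -7.84 t 12.48
```

Call:
{"fn": "arm_command", "kwargs": {
  "targets": [0, 0, 0, -0.6, 0, 0, 0, 0, 0, 0, -1, 0, 0, 0, 0, 0, 0, -1, 0, 0, 0, -0.1, 0, 0, -1, 0, -0.4, 0, -0.1, 0, 0, -1, 0.3, -0.8, 0, 0, 0, 0, -0.8, 0.45, -1, 0, 0, 0, 0, -0.3, 0.45, -1, 0, 0, 0, 0, 0, 0.47, -1, 0, 0, 0, 0, 0, 0.47, -1, 0, 0, 0, 0, 0, 0.47, -1, 0, 0, 0, 0, 0, 0.47, -1, 0, 0, 0, 0, 0, 0.47, -1, 0]
}}

```text
time: 13.48
ee_pos: [0.527, 0.024, 0.2006]
eef_rot: [0.497, 0.503, -0.496, 0.504]
ft_force: [-0.1, -0.2, -1.2]
width: 0.0117
```

```bash
python3 -c "
from h import *
delta((.626,.2241,.19),.9)
"
```

```text
turn units [-0.002  0.001 -0.003] shift now-frame [ 0.43  4.07 -7.95] shift target-frame [ 0.43  4.09 -7.94] ee [0.527  0.024  0.2006] toolyaw 0.8 t 13.48
```

Call:
{"fn": "arm_command", "kwargs": {
  "targets": [0, 0, 0, 0, 0.5, -1, 0, 0, 0, 0, 0, 0.5, -1, 0, 0, 0, 0, 0, 0.5, -1, 0, 0, 0, 0, 0, 0.5, -1, 0, 0, 0, 0, 0, 0.5, -1, 0, 0, 0, 0, 0.1, 0.5, -1, 0, 0, 0, 0, 0.1, 0.45, -0.9, 0, 0, 0, 0, 0.1, 0.3, -0.5, 0, 0, 0, 0, 0, 0, 0, 0]
}}

```text
time: 14.23
ee_pos: [0.6197, 0.2276, 0.1889]
eef_rot: [0.494, 0.506, -0.495, 0.504]
ft_force: [-0.7, 0.6, -1.6]
width: 0.0115
```

```bash
python3 -c "
from h import *
delta((.626,.2245,.1),.9)
"
```

```text
turn units [ 0.007 -0.001  0.004] shift now-frame [3.55 0.26 0.13] shift target-frame [3.55 0.25 0.13] ee [0.6197 0.2276 0.1889] toolyaw 1.22 t 14.23
```

Call:
{"fn": "arm_command", "kwargs": {
  "targets": [0.006, 0, 0.003, 0.6, 0.2, 0.1, 0, 0, 0, 0, 0.9, 0.05, 0.03, 0, 0, 0, 0, 0.9, 0, 0, 0, 0, 0, 0, 0.9, 0, 0, 0, 0, 0, 0, 0.5, 0, 0, 0, 0, 0, 0, 0.2, 0, 0, 0, 0, 0, 0, 0, 0, 0, 0]
}}

```text
time: 14.82
ee_pos: [0.6253, 0.2229, 0.0843]
eef_rot: [0.495, 0.504, -0.497, 0.504]
ft_force: [0.2, 0.2, -1.4]
width: 0.0117
```

```bash
python3 -c "
from h import *
delta((.626,.2243,.068),.9)
"
```

```text
turn units [0.002 0.002 0.002] shift now-frame [ 0.65  0.03 -0.06] shift target-frame [ 0.65  0.03 -0.06] ee [0.6253 0.2229 0.0843] toolyaw 0.98 t 14.82
```

Call:
{"fn": "arm_command", "kwargs": {
  "targets": [0.002, 0.002, 0.002, 0.25, 0.02, -0.05, 0, 0, 0, 0, 0.3, 0, 0, 0, 0, 0, 0, 0.1, 0, 0, 0, 0, 0, 0, 0, 0, 0, 0]
}}

```text
time: 15.15
ee_pos: [0.6274, 0.2243, 0.07]
eef_rot: [0.498, 0.503, -0.495, 0.504]
ft_force: [-0.9, -0.0, -1.1]
width: 0.0116
```

```bash
python3 -c "
from h import *
delta((.626,.2243,.0555),.9)
im,C=snap('w6','wrist')
"
```

```text
turn units [-0.001 -0.002 -0.005] shift now-frame [ 0.58 -0.06 -0.  ] shift target-frame [ 0.58 -0.06 -0.  ] ee [0.6274 0.2243 0.07  ] toolyaw 0.84 t 15.15
```

View pics/w6.png

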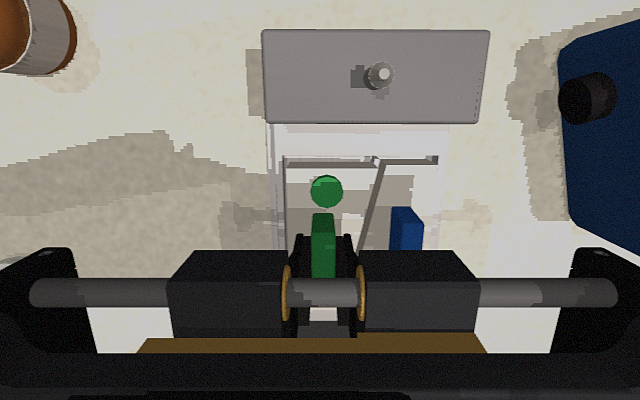

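Aligned over the green pocket (green pack edge inside walls at ~(285..380,165)); lowering.

Call:
{"fn": "arm_command", "kwargs": {
  "targets": [0, -0.002, -0.004, 0, -0.05, 0, 0, 0, 0, 0, 0.15, 0, 0, 0, 0, 0, 0, 0.2, 0, 0, 0, 0, 0, 0, 0.2, 0, 0, 0, 0, 0, 0, 0.1, 0, 0, 0, 0, 0, 0, 0.05, 0, 0, 0]
}}

```text
time: 15.7
ee_pos: [0.6275, 0.225, 0.0561]
eef_rot: [0.498, 0.503, -0.495, 0.504]
ft_force: [-10.5, -3.1, 23.5]
width: 0.0118
```

```bash
python3 -c "
from h import *
delta((.626,.2243,.0555),.9)
"
```

```text
turn units [-0.001 -0.003 -0.005] shift now-frame [ 0.02 -0.06  0.03] shift target-frame [ 0.02 -0.06  0.03] ee [0.6275 0.225  0.0561] toolyaw 0.85 t 15.7
```

Call:
{"fn": "arm_command", "kwargs": {
  "targets": [0, 0, 0, 0, 0, 0, 0.36, 0, 0, 0, 0, 0, 0, 0.36, 0, 0, 0, 0, -0.03, 0, 0.36, 0, 0, 0, -0.3, 0, 0, 0.36, 0, 0, 0, -0.8, 0, 0, 0.36, 0, 0, 0, -1, 0, 0, 0.4, 0, 0, 0, -1, 0, 0, 0.5, 0, 0, 0, -1, 0, 0, 0.5, 0, 0, 0, -1, 0, 0, 0.5, 0, 0, 0, -0.5, 0, 0, 0.5, 0, 0, 0, 0, 0, 0, 0.5]
}}

```text
time: 16.62
ee_pos: [0.6253, 0.2241, 0.2031]
eef_rot: [0.497, 0.503, -0.496, 0.504]
ft_force: [-0.1, 0.3, -0.6]
width: 0.0432
```

```bash
python3 -c "
from h import *
im,C=snap('w7','wrist')
delta((.6019,-.2435,.22),11.2)
crop(im,210,20,430,240,3,'w7c')
"
```

```text
turn units [-0.231 -0.001 -0.001] shift now-frame [-0.73 -1.2  18.68] shift target-frame [-0.72 -4.54 18.16] ee [0.6251 0.224  0.202 ] toolyaw 0.83 t 16.67
```

View pics/w7c.png

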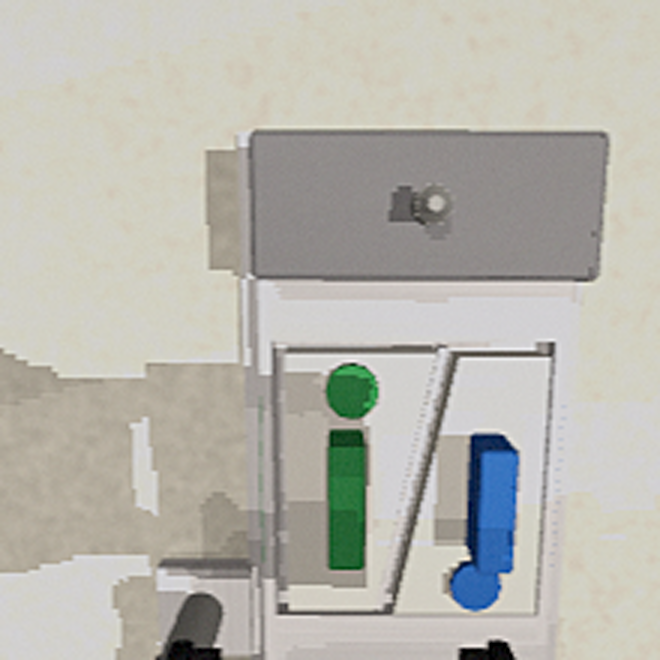

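```bash
python3 -c "
from h import *
im,C=load('w7')
th=np.radians(.9);R=np.array([[np.cos(th),np.sin(th)],[-np.sin(th),np.cos(th)]])
for p in([(329,444),(365,444),(363,569),(328,569)],[(481,450),(517,450),(513,572),(481,572)]):
  b=ray(C,np.array(p)/3+[210,20],.055);print((1000*R@(b.mean(0)[:2]-[.65,.2245])).round(1),yawof(b[0]-b[3]),yawof(b[1]-b[2]),np.linalg.norm(b[0]-b[3]),np.linalg.norm(b[0]-b[1]))
b=ray(C,np.array([(435,203)])/3+[210,20],.082)[0];print(b,(1000*R@(b[:2]-[.65,.2245])).round(1))
c=ray(C,np.array([(250,132),(608,132),(597,279),(251,279)])/3+[210,20],.058);print((1000*R@(c.mean(0)[:2]-[.65,.2245])).round(1),c)
"
```

```text
[-22.5   1.4] 90.2011389951744 90.37104699272383 0.04001770512668864 0.010913005403030791
[24.5 -0.1] 93.2742597284357 92.05051635712461 0.039207623313871044 0.010936871057579957
[0.64854575 0.31393376 0.082     ] [-0.  89.4]
[-0.1 89.3] [[0.5993723  0.33252988 0.058     ]
 [0.69741339 0.33394923 0.058     ]
 [0.69798605 0.29502207 0.058     ]
 [0.59917512 0.29360619 0.058     ]]
```

Call:
{"fn": "arm_command", "kwargs": {
  "targets": [-0.1, 0, 0, -0.1, 0, 0.5, 0.6, -0.13, 0, 0, -0.1, 0, 0.9, 0.6, 0, 0, 0, -0.1, -0.26, 1, 0.6, 0, 0, 0, -0.1, -0.26, 1, 0.6, 0, 0, 0, -0.1, -0.26, 1, 0.6, 0, 0, 0, -0.1, -0.26, 1, 0.6, 0, 0, 0, 0, -0.26, 1, 0.6, 0, 0, 0, 0, -0.26, 1, 0.6, 0, 0, 0, 0, -0.26, 1, 0.6, 0, 0, 0, 0, -0.26, 1, 0.6, 0, 0, 0, 0, -0.26, 1, 0.6, 0, 0, 0, 0, -0.26, 1, 0.6]
}}

```text
time: 17.67
ee_pos: [0.6077, -0.0727, 0.1993]
eef_rot: [0.438, 0.557, -0.447, 0.546]
ft_force: [0.0, -0.5, -0.5]
width: 0.0521
```

```bash
python3 -c "
from h import *
delta((.6019,-.2435,.22),11.2)
"
```

```text
turn units [ 0.029 -0.005  0.026] shift now-frame [-0.82 -1.72  6.62] shift target-frame [-0.83 -1.55  6.66] ee [ 0.6077 -0.0727  0.1993] toolyaw 12.52 t 17.67
```

Call:
{"fn": "arm_command", "kwargs": {
  "targets": [0.028, -0.005, 0.026, -0.2, -0.26, 1, 0.6, 0, 0, 0, -0.2, -0.26, 1, 0.6, 0, 0, 0, -0.2, -0.26, 1, 0.6, 0, 0, 0, -0.2, -0.26, 1, 0.6, 0, 0, 0, -0.1, -0.26, 1, 0.6, 0, 0, 0, 0, -0.15, 0.6, 0.6, 0, 0, 0, 0, 0, 0.1, 0.6, 0, 0, 0, 0, 0, 0, 0.6]
}}

```text
time: 18.33
ee_pos: [0.5925, -0.2329, 0.2105]
eef_rot: [0.447, 0.548, -0.455, 0.541]
ft_force: [0.9, 0.1, 0.8]
width: 0.0521
```

```bash
python3 -c "
from h import *
im,C=snap('w8','wrist')
delta((.6019,-.2435,.22),11.2)
"
```

```text
turn units [-0.011 -0.002  0.02 ] shift now-frame [-0.39  0.29  0.51] shift target-frame [-0.39  0.29  0.51] ee [ 0.5924 -0.2324  0.2104] toolyaw 10.7 t 18.38
```

View pics/w8.png

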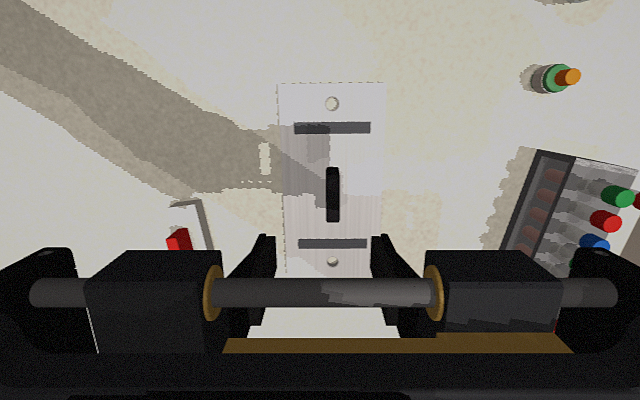

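```bash
python3 -c "
from h import *
im,C=load('w8'); crop(im,270,75,400,275,3.9,'w8c')
g=cv2.cvtColor(im,cv2.COLOR_RGB2HSV)[...,2]
"
```

```text
(no output)
```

View pics/w8c.png

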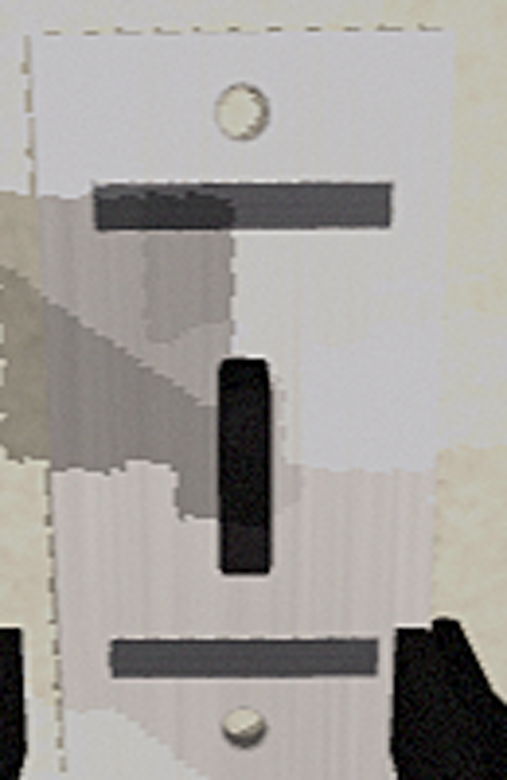

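```bash
python3 -c "
from h import *
im,C=load('w8')
f=lambda p:np.array(p)/3.9+[270,75]
b=ray(C,f([(242.5,111),(244,727)]),.008);print(b,np.linalg.norm(b[0]-b[1]),b.mean(0),yawof(b[0]-b[1]))
r=ray(C,f([(271,358),(271,574),(220,358),(220,574)]),.048);print(r.round(4),r.mean(0),yawof(r[0]-r[1]),np.linalg.norm(r[0]-r[1]),np.linalg.norm(r[0]-r[2]))
c=ray(C,f([(30,35),(452,28)]),.008);print(c,yawof(c[1]-c[0]),c.mean(0))
m=b.mean(0);delta((m[0],m[1],.043),yawof(b[0]-b[1])-90)
"
```

```text
[[ 0.58401819 -0.15570231  0.008     ]
 [ 0.61908562 -0.33130771  0.008     ]] 0.17907255384958137 [ 0.60155191 -0.24350501  0.008     ] 101.2930982006072
[[ 0.6015 -0.2111  0.048 ]
 [ 0.6128 -0.2663  0.048 ]
 [ 0.5893 -0.2134  0.048 ]
 [ 0.5999 -0.2689  0.048 ]] [ 0.60090335 -0.23991304  0.048     ] 101.52504171337758 0.05642317707719531 0.012465307067157707
[[ 0.52651188 -0.14740719  0.008     ]
 [ 0.63283631 -0.12573519  0.008     ]] 11.520721572602925 [ 0.57967409 -0.13657119  0.008     ]
turn units [-0.013 -0.002  0.02 ] shift now-frame [6.69 0.38 0.51] shift target-frame [6.69 0.27 0.51] ee [ 0.5924 -0.2324  0.2104] toolyaw 10.7 t 18.38
```

Call:
{"fn": "arm_command", "kwargs": {
  "targets": [-0.014, 0, 0.02, 0.6, 0.2, 0.3, 0.6, 0, 0, 0, 0.9, 0.1, 0.2, 0.6, 0, 0, 0, 0.9, 0, 0.1, 0.6, 0, 0, 0, 0.9, 0, 0, 0.6, 0, 0, 0, 0.9, 0, 0, 0.6, 0, 0, 0, 0.9, 0, 0, 0.6, 0, 0, 0, 0.4, 0, 0, 0.6, 0, 0, 0, 0, 0, 0, 0.6]
}}

```text
time: 19.05
ee_pos: [0.6066, -0.2291, 0.0641]
eef_rot: [0.446, 0.553, -0.441, 0.549]
ft_force: [-0.6, -0.3, -0.1]
width: 0.052
```

```bash
python3 -c "
from h import *
delta((.6016,-.2435,.036),11.35)
"
```

```text
turn units [ 0.02  -0.011 -0.002] shift now-frame [ 1.12 -0.32  0.53] shift target-frame [ 1.12 -0.31  0.52] ee [ 0.6066 -0.2291  0.0641] toolyaw 12.27 t 19.05
```

Call:
{"fn": "arm_command", "kwargs": {
  "targets": [0.018, -0.01, -0.002, 0, -0.28, 0.5, 0.6, 0, 0, 0, 0.2, -0.1, 0.15, 0.6, 0, 0, 0, 0.4, 0, 0, 0.6, 0, 0, 0, 0, 0, 0, 0.6]
}}

```text
time: 19.38
ee_pos: [0.6021, -0.2471, 0.0507]
eef_rot: [0.448, 0.547, -0.447, 0.549]
ft_force: [-0.3, -0.2, -0.1]
width: 0.0519
```

```bash
python3 -c "
from h import *
delta((.6016,-.2435,.036),11.35)
"
```

```text
turn units [ 0.004  0.001 -0.004] shift now-frame [ 0.59  0.01 -0.14] shift target-frame [ 0.59  0.01 -0.14] ee [ 0.6021 -0.2471  0.0507] toolyaw 11.53 t 19.38
```

Call:
{"fn": "arm_command", "kwargs": {
  "targets": [0.004, 0, -0.004, 0.25, 0, -0.13, 0.6, 0, 0, 0, 0.25, 0, 0, 0.6, 0, 0, 0, 0.1, 0, 0, 0.6, 0, 0, 0, 0, 0, 0, 0.6]
}}

```text
time: 19.72
ee_pos: [0.6023, -0.2442, 0.0357]
eef_rot: [0.449, 0.546, -0.448, 0.548]
ft_force: [-0.5, 0.5, -0.3]
width: 0.0523
```

```bash
python3 -c "
from h import *
delta((.6016,-.2435,.036),11.35)
"
```

```text
turn units [-0.002  0.002 -0.003] shift now-frame [-0.01 -0.02 -0.03] shift target-frame [-0.01 -0.02 -0.03] ee [ 0.6023 -0.2442  0.0357] toolyaw 11.28 t 19.72
```

Call:
{"fn": "arm_command", "kwargs": {
  "targets": [0, 0, 0, 0, -0.02, -0.02, 0, 0, 0, 0, 0, 0, 0, 0, 0, 0, 0, 0, 0, 0, 0, 0, 0, 0, 0, 0, 0, 0, 0, 0, 0, 0, 0, 0, 0, 0, 0, 0, 0, 0, 0, 0, 0, 0, 0, 0, 0, 0, 0],
  "newtons": 50
}}

```text
time: 20.3
ee_pos: [0.6022, -0.2436, 0.0364]
eef_rot: [0.449, 0.546, -0.448, 0.548]
ft_force: [2.0, 1.0, 0.0]
width: 0.0133
```

```bash
python3 -c "
from h import *
delta((.65,.224,.20),.9)
"
```

```text
turn units [ 0.231  0.002 -0.004] shift now-frame [ -6.56   5.57 -17.95] shift target-frame [ -6.54   2.2  -18.67] ee [ 0.6022 -0.2436  0.0364] toolyaw 11.32 t 20.3
```

Call:
{"fn": "arm_command", "kwargs": {
  "targets": [0, 0, 0, -0.3, 0, 0, 0, 0, 0, 0, -0.6, 0, 0, 0, 0, 0, 0, -0.8, 0, 0, 0, 0, 0, 0, -0.8, 0, 0, 0, 0, 0, 0, -0.8, 0, 0, 0, 0.04, 0, 0, -0.8, 0, -0.2, 0, 0.05, 0, 0, -0.8, 0, -0.4, 0, 0.05, 0, 0, -0.8, 0.05, -0.6, 0, 0.05, 0, 0, -0.6, 0.1, -0.8, 0, 0.04, 0, 0, -0.3, 0.1, -0.9, 0, 0, 0, 0, 0, 0.1, -0.9, 0, 0, 0, 0, 0, 0.1, -0.9, 0]
}}

```text
time: 21.3
ee_pos: [0.6004, -0.1291, 0.2113]
eef_rot: [-0.5, -0.499, 0.503, -0.498]
ft_force: [0.0, -1.7, -3.3]
width: 0.0136
```

```bash
python3 -c "
from h import *
delta((.65,.224,.20),.9);print(read_state()['width'])
"
```

```text
turn units [-0.027  0.003  0.004] shift now-frame [  0.41   1.9  -14.14] shift target-frame [  0.45   2.21 -14.09] ee [ 0.6004 -0.1291  0.2113] toolyaw -0.33 t 21.3
0.013631484115368634
```

Call:
{"fn": "arm_command", "kwargs": {
  "targets": [-0.026, 0.003, 0.004, 0, 0.15, -0.95, 0, 0, 0, 0, 0, 0.15, -0.95, 0, 0, 0, 0, 0, 0.15, -0.95, 0, 0, 0, 0, 0, 0.15, -0.95, 0, 0, 0, 0, 0, 0.15, -0.95, 0, 0, 0, 0, 0, 0.15, -0.95, 0, 0, 0, 0, 0, 0.15, -0.95, 0, 0, 0, 0, 0, 0.15, -0.95, 0, 0, 0, 0, 0, 0.15, -0.95, 0, 0, 0, 0, 0, 0.15, -0.95, 0, 0, 0, 0, 0, 0.15, -0.95, 0, 0, 0, 0, 0, 0.15, -0.9, 0]
}}

```text
time: 22.3
ee_pos: [0.6393, 0.1673, 0.2162]
eef_rot: [0.497, 0.503, -0.498, 0.502]
ft_force: [0.0, -0.0, -2.0]
width: 0.0135
```

```bash
python3 -c "
from h import *
delta((.65,.224,.20),.9);print(read_state()['width'])
"
```

```text
turn units [-0.006  0.     0.002] shift now-frame [ 0.65  0.45 -2.26] shift target-frame [ 0.65  0.46 -2.26] ee [0.6393 0.1673 0.2162] toolyaw 0.64 t 22.3
0.013513420239306375
```

Call:
{"fn": "arm_command", "kwargs": {
  "targets": [-0.006, 0, 0.002, 0.2, 0.2, -0.8, 0, 0, 0, 0, 0.4, 0.12, -0.7, 0, 0, 0, 0, 0.5, 0.05, -0.4, 0, 0, 0, 0, 0.5, 0, -0.15, 0, 0, 0, 0, 0.3, 0, 0, 0, 0, 0, 0, 0, 0, 0, 0, 0, 0, 0, 0, 0, 0, 0]
}}

```text
time: 22.88
ee_pos: [0.6462, 0.2254, 0.1608]
eef_rot: [0.493, 0.506, -0.496, 0.505]
ft_force: [0.3, 0.9, -1.8]
width: 0.0135
```

```bash
python3 -c "
from h import *
delta((.65,.224,.135),.9);print(read_state()['width'])
im,C=snap('w9','wrist');snap('s9','scene')
"
```

```text
turn units [0.006 0.003 0.006] shift now-frame [1.03 0.16 0.06] shift target-frame [1.03 0.15 0.06] ee [0.6462 0.2254 0.1608] toolyaw 1.18 t 22.88
0.013549505568539141
```

View pics/w9.png

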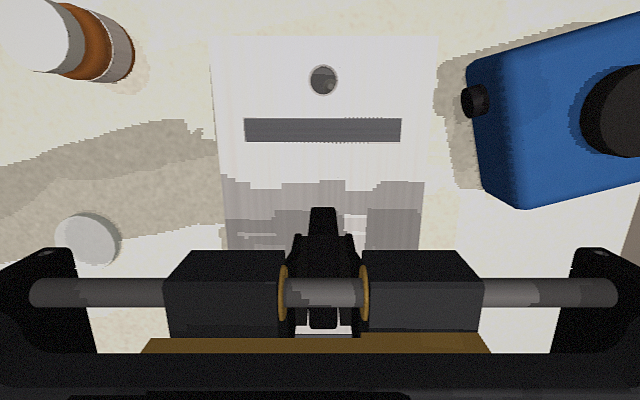

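View pics/s9.png

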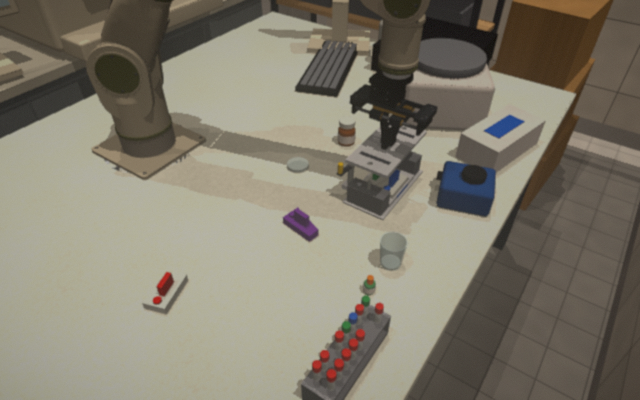

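```bash
python3 -c "
from h import *
im,C=load('w9'); crop(im,300,55,350,105,12,'w9c')
h=ray(C,[(323,80)],.1608-.0364+.008)[0]; e=np.array([.6462,.2254]); 
th=np.radians(1.18); d=h[:2]-e; print(h,d, 'tool y',d@[np.cos(th),np.sin(th)],'tool z',d@[np.sin(th),-np.cos(th)])
"
```

```text
[0.6440353  0.31484507 0.1324    ] [-0.0021647   0.08944507] tool y -0.00032226242100315494 tool z -0.08947067692574782
```

View pics/w9c.png

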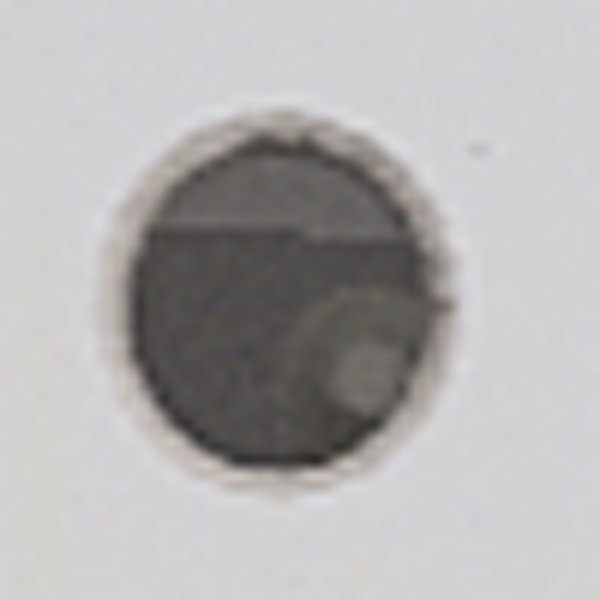

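```bash
python3 -c "
from h import *
im,C=load('w9')
print(ray(C,[(330.8,86.7)],.082), ray(C,[(323.2,80)],.1324))
"
```

```text
[[0.64880663 0.31374683 0.082     ]] [[0.64413337 0.31484705 0.1324    ]]
```

Call:
{"fn": "arm_command", "kwargs": {
  "targets": [0.006, 0.003, 0.006, 0.2, 0.15, 0.06, 0, 0, 0, 0, 0.5, 0, 0, 0, 0, 0, 0, 0.5, 0, 0, 0, 0, 0, 0, 0.15, 0, 0, 0, 0, 0, 0, 0, 0, 0, 0]
}}

```text
time: 23.4
ee_pos: [0.6525, 0.2206, 0.1268]
eef_rot: [0.499, 0.502, -0.496, 0.504]
ft_force: [0.9, 0.6, -3.0]
width: 0.0135
```

```bash
python3 -c "
from h import *
delta((.6502,.2236,.122),.9)
"
```

```text
turn units [-0.006 -0.002 -0.007] shift now-frame [ 0.19 -0.09 -0.12] shift target-frame [ 0.19 -0.09 -0.12] ee [0.6525 0.2206 0.1268] toolyaw 0.61 t 23.4
```

Call:
{"fn": "arm_command", "kwargs": {
  "targets": [-0.006, -0.002, -0.007, 0.05, -0.09, -0.12, 0, 0, 0, 0, 0.05, 0, 0, 0, 0, 0, 0, 0, 0, 0, 0]
}}

```text
time: 23.65
ee_pos: [0.6496, 0.2237, 0.1234]
eef_rot: [0.495, 0.504, -0.497, 0.504]
ft_force: [0.5, -0.5, -2.3]
width: 0.0132
```

```bash
python3 -c "
from h import *
delta((.6502,.2236,.122),.9)
im,C=snap('w10','wrist');crop(im,290,40,360,110,8,'w10c')
"
```

```text
turn units [0.    0.001 0.002] shift now-frame [0.05 0.02 0.  ] shift target-frame [0.05 0.02 0.  ] ee [0.6496 0.2237 0.1234] toolyaw 0.9 t 23.65
```

View pics/w10c.png

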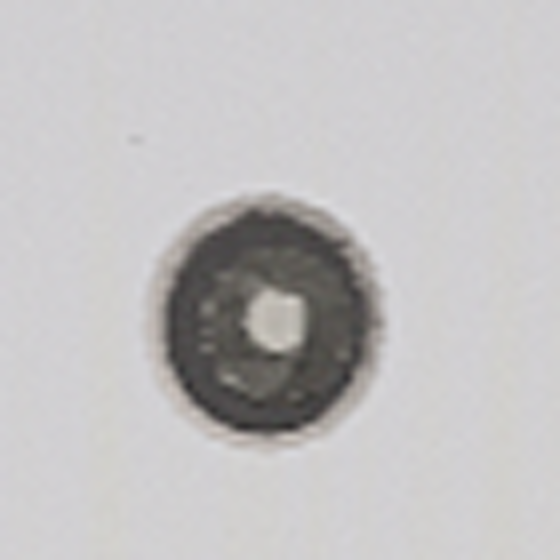

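Call:
{"fn": "arm_command", "kwargs": {
  "targets": [0, 0.001, 0.002, 0.1, 0.03, 0, 0, 0, 0, 0, 0.15, 0, 0, 0, 0, 0, 0, 0.15, 0, 0, 0, 0, 0, 0, 0, 0, 0, 0]
}}

```text
time: 24.03
ee_pos: [0.6509, 0.2246, 0.1137]
eef_rot: [0.497, 0.504, -0.495, 0.504]
ft_force: [0.3, 0.2, -3.5]
width: 0.0139
```

```bash
python3 -c "
from h import *
delta((.6502,.2236,.107),.9);s=read_state();print(s['ft_force'],s['torque'])
im,C=snap('w11','wrist');crop(im,290,40,360,110,4,'w11c')
"
```

```text
turn units [ 0.001 -0.002 -0.002] shift now-frame [ 0.27 -0.03  0.04] shift target-frame [ 0.27 -0.03  0.04] ee [0.6509 0.2246 0.1137] toolyaw 0.96 t 24.03
[ 0.2555833   0.1854908  -3.45117718] [-0.11518091  0.03789773  0.01108634]
```

View pics/w11c.png

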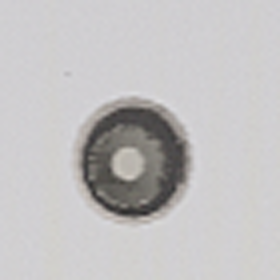

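Call:
{"fn": "arm_command", "kwargs": {
  "targets": [0.001, -0.002, -0.002, 0.1, -0.03, 0.04, 0, 0, 0, 0, 0.15, 0, 0, 0, 0, 0, 0, 0.15, 0, 0, 0, 0, 0, 0, 0, 0, 0, 0]
}}

```text
time: 24.42
ee_pos: [0.6504, 0.2234, 0.1033]
eef_rot: [0.496, 0.504, -0.496, 0.504]
ft_force: [-0.1, -0.1, -1.6]
width: 0.0138
```

```bash
python3 -c "
from h import *
delta((.6502,.2236,.0944),.9);s=read_state();print(s['ft_force'],s['torque'])
"
```

```text
turn units [-0.     0.    -0.001] shift now-frame [ 0.36 -0.01 -0.01] shift target-frame [ 0.36 -0.01 -0.01] ee [0.6504 0.2234 0.1033] toolyaw 0.89 t 24.42
[-0.13603414 -0.10337885 -1.63215765] [-0.07564733  0.09008464  0.00656202]
```

Call:
{"fn": "arm_command", "kwargs": {
  "targets": [0, 0, 0, 0.15, 0, 0, 0, 0, 0, 0, 0.15, 0, 0, 0, 0, 0, 0, 0.08, 0, 0, 0, 0, 0, 0, 0, 0, 0, 0]
}}

```text
time: 24.75
ee_pos: [0.6508, 0.2235, 0.0946]
eef_rot: [0.497, 0.504, -0.496, 0.504]
ft_force: [0.5, -0.3, -2.3]
width: 0.0136
```

```bash
python3 -c "
from h import *
delta((.6502,.2236,.0944),.9);s=read_state();print(s['ft_force'],s['torque'])
"
```

```text
turn units [-0.    -0.001 -0.002] shift now-frame [ 0.01 -0.02 -0.  ] shift target-frame [ 0.01 -0.02 -0.  ] ee [0.6508 0.2235 0.0946] toolyaw 0.89 t 24.75
[ 0.53869516 -0.32400978 -2.33388842] [-0.13972483  0.09948609 -0.05084122]
```

Call:
{"fn": "arm_command", "kwargs": {
  "targets": [0, 0, 0, 0.06, -0.01, 0, 0, 0, 0, 0, 0.06, 0, 0, 0, 0, 0, 0, 0, 0, 0, 0]
}}

```text
time: 25.0
ee_pos: [0.6508, 0.2235, 0.0949]
eef_rot: [0.497, 0.504, -0.495, 0.504]
ft_force: [0.1, 0.2, -2.2]
width: 0.0139
```

```bash
python3 -c "
from h import *
delta((.6502,.2236,.0944),.9);s=read_state();print(s['ft_force'],s['torque'])
"
```

```text
turn units [-0.    -0.002 -0.003] shift now-frame [ 0.02 -0.03 -0.  ] shift target-frame [ 0.02 -0.03 -0.  ] ee [0.6508 0.2235 0.0949] toolyaw 0.88 t 25.0
[ 0.14286067  0.17836371 -2.18887353] [-0.07416773  0.09947048 -0.02636457]
```

Call:
{"fn": "arm_command", "kwargs": {
  "targets": [0, 0, 0, 0.1, 0, 0, 0, 0, 0, 0, 0, 0, 0, 0.45, 0, 0, 0, 0, 0, 0, 0.45, 0, 0, 0, 0, 0, 0, 0.45, 0, 0, 0, 0, 0, 0, 0.45, 0, 0, 0, 0, 0, 0, 0.45, 0, 0, 0, 0, 0, 0, 0.45]
}}

```text
time: 25.58
ee_pos: [0.6522, 0.224, 0.0948]
eef_rot: [0.499, 0.503, -0.494, 0.504]
ft_force: [0.7, 0.5, -0.1]
width: 0.0384
```

```bash
python3 -c "
from h import *
delta((.6502,.2236,.0944),.9);s=read_state();print(s['ft_force'],s['torque'])
"
```

```text
turn units [-0.001 -0.004 -0.008] shift now-frame [ 0.02 -0.08  0.01] shift target-frame [ 0.02 -0.08  0.01] ee [0.6522 0.224  0.0948] toolyaw 0.87 t 25.58
[ 0.66967166  0.52116368 -0.12953634] [-0.04156248  0.08158969 -0.02946117]
```

Call:
{"fn": "arm_command", "kwargs": {
  "targets": [0, -0.004, -0.008, 0, -0.06, 0, 0.45, 0, 0, 0, -0.2, 0, 0, 0.45, 0, 0, 0, -0.5, 0, 0, 0.45, 0, 0, 0, -1, 0, 0, 0.45, 0, 0, 0, -1, 0, 0, 0.45, 0, 0, 0, -1, 0, 0, 0.45, 0, 0, 0, -1, 0, 0, 0.45, 0, 0, 0, -1, 0, 0, 0.45, 0, 0, 0, -1, 0, 0, 0.45, 0, 0, 0, -0.5, 0, 0, 0.45, 0, 0, 0, 0, 0, 0, 0.45]
}}

```text
time: 26.5
ee_pos: [0.6497, 0.2232, 0.2911]
eef_rot: [0.496, 0.503, -0.496, 0.504]
ft_force: [0.4, 0.1, 0.3]
width: 0.0393
```

```bash
python3 -c "
from h import *
delta((.6502,.2236,.0944),.9)
im,C=snap('w12','wrist');im,C=snap('s12','scene');crop(im,300,120,460,240,5,'s12c')
"
```

```text
turn units [-0.001  0.    -0.001] shift now-frame [ 7.87  0.02 -0.02] shift target-frame [ 7.87  0.02 -0.02] ee [0.6497 0.2232 0.2911] toolyaw 0.84 t 26.5
```

View pics/w12.png

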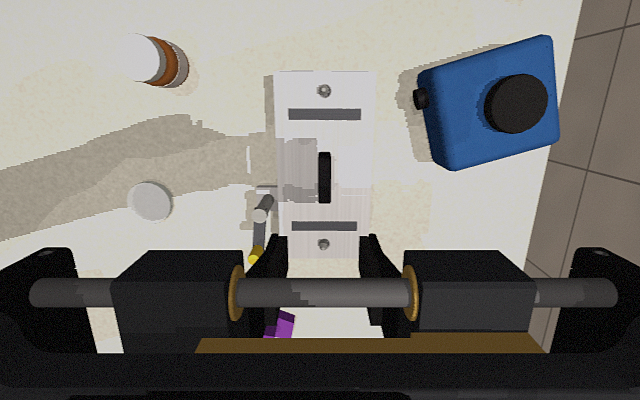

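View pics/s12c.png

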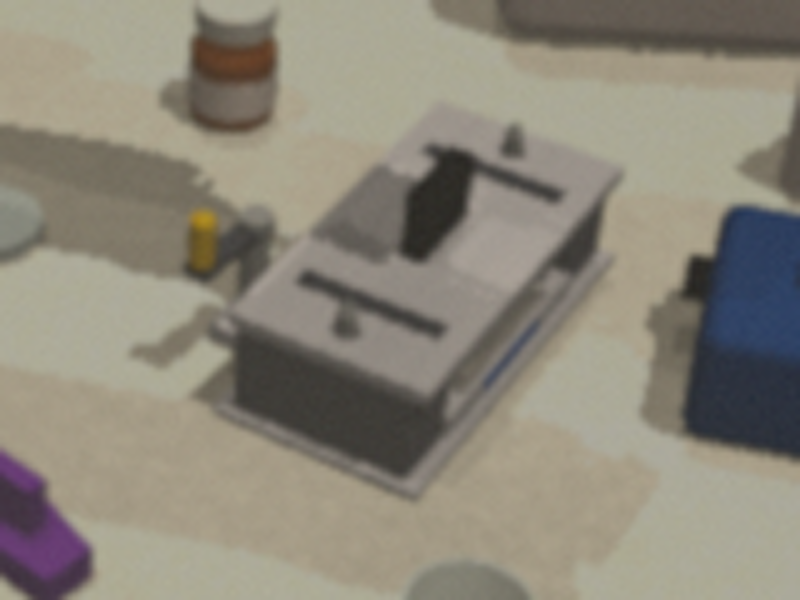

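```bash
python3 -c "
from h import *
im,C=load('w12'); crop(im,235,175,295,275,6,'w12c')
"
```

```text
(no output)
```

View pics/w12c.png

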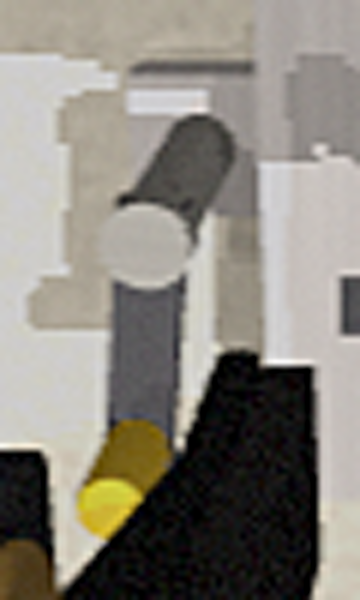

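```bash
python3 -c "
from h import *
im,C=load('w12'); f=lambda p:np.array([p])/6+[235,175]
k=ray(C,f((112,507)),.1)[0];print('knob',k)
for z in(.074,.078,.082,.086):
  p=ray(C,f((147,246)),z)[0];print(z,p,np.linalg.norm((p-k)[:2]),yawof(k-p))
k1=ray(cam('top'),[(271.6,208.8)],.1);print(k1)
"
```

```text
knob [0.57177934 0.12844878 0.1       ]
0.074 [0.57538667 0.1718012  0.074     ] 0.0435022456186074 -94.75658423886817
0.078 [0.57620545 0.1732723  0.078     ] 0.04504151813509387 -95.63940416023956
0.082 [0.57702424 0.1747434  0.082     ] 0.04659077596466308 -96.4636972408313
0.086 [0.57784302 0.17621449 0.086     ] 0.04814905524605812 -97.234787172998
[[0.57254928 0.12944497 0.1       ]]
```

```bash
python3 -c "
from h import *
print(read_state()['joint_positions'].round(2))
delta((.572,.1287,.15),-5.6)
"
```

```text
[-0.64  0.47  0.36  1.22 -0.16  1.48 -0.28]
turn units [0.143 0.002 0.003] shift now-frame [ 5.53 -3.13  3.72] shift target-frame [ 5.51 -2.7   4.05] ee [0.6491 0.223  0.2878] toolyaw 0.83 t 26.6
```

Call:
{"fn": "arm_command", "kwargs": {
  "targets": [0.07, 0, 0, 0.3, -0.3, 0.4, 0.3, 0.07, 0, 0, 0.6, -0.6, 0.9, 0.3, 0, 0, 0, 0.8, -0.6, 0.9, 0.3, 0, 0, 0, 0.8, -0.6, 0.9, 0.3, 0, 0, 0, 0.8, -0.4, 0.6, 0.3, 0, 0, 0, 0.8, -0.1, 0.2, 0.3, 0, 0, 0, 0.6, 0, 0, 0.3, 0, 0, 0, 0, 0, 0, 0.3]
}}

```text
time: 27.27
ee_pos: [0.566, 0.125, 0.1546]
eef_rot: [-0.518, -0.477, 0.53, -0.472]
ft_force: [-0.5, 0.2, -0.2]
width: 0.0262
```

```bash
python3 -c "
from h import *
delta((.572,.1287,.14),-5.6);print(read_state()['width'])
im,C=snap('w13','wrist')
"
```

```text
turn units [-0.002  0.01   0.02 ] shift now-frame [ 0.58  0.23 -0.18] shift target-frame [ 0.58  0.22 -0.17] ee [0.566  0.125  0.1546] toolyaw -5.69 t 27.27
0.026224857893336593
```

View pics/w13.png

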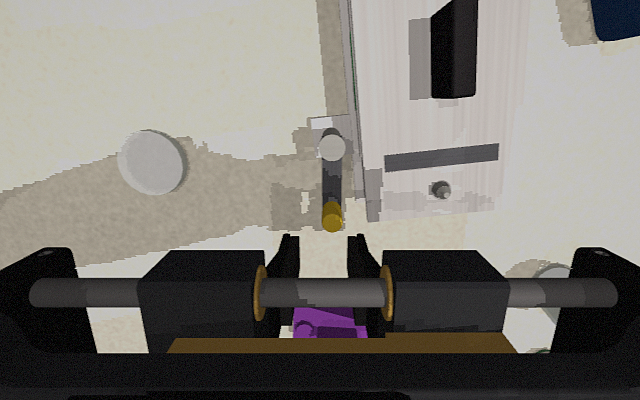

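```bash
python3 -c "
from h import *
im,C=load('w13'); crop(im,310,120,355,240,5,'w13c')
for p in((332,220),(332,222)): print(ray(C,[p],.1))
print([ (o[3],o[1]) for o in fin(im,C,'yellow',.1,None)], ray(C,[(332,147)],.078))
"
```

```text
[[0.57135596 0.13034171 0.1       ]]
[[0.57123034 0.12896653 0.1       ]]
[(array([331.5, 216.5]), array([12.6, 20.5])), (array([259.4, 276.6]), array([5.4, 7.5])), (array([389. , 310.1]), array([ 5.5, 11. ])), (array([261.3, 309.4]), array([2.6, 7.2])), (array([435.5, 335.9]), array([4.9, 5.6])), (array([311.2, 339. ]), array([ 6.2, 30.7])), (array([355.5, 340.3]), array([11.6, 26.9])), (array([230.5, 342.5]), array([2.4, 6.7])), (array([250.5, 344.6]), array([4.5, 7.2])), (array([347.6, 347.3]), array([4.6, 4.7])), (array([441.6, 346. ]), array([3. , 6.4]))] [[0.57555806 0.17384029 0.078     ]]
```

View pics/w13c.png

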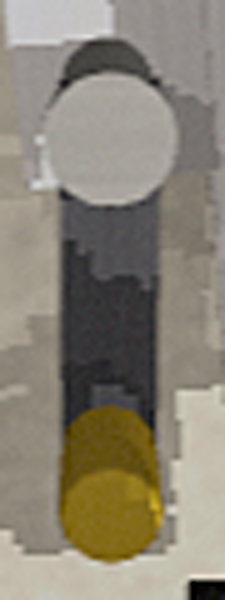

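Call:
{"fn": "arm_command", "kwargs": {
  "targets": [0, 0.01, 0.02, 0.2, 0.22, -0.17, 0.3, 0, 0, 0, 0.3, 0, 0, 0.3, 0, 0, 0, 0, 0, 0, 0.3]
}}

```text
time: 27.57
ee_pos: [0.5726, 0.1294, 0.1434]
eef_rot: [0.524, 0.475, -0.524, 0.475]
ft_force: [0.2, 1.1, 0.3]
width: 0.0264
```

```bash
python3 -c "
from h import *
delta((.5715,.1287,.1),-5.6)
"
```

```text
turn units [-0.001  0.    -0.001] shift now-frame [ 1.73 -0.04  0.03] shift target-frame [ 1.73 -0.04  0.03] ee [0.5726 0.1294 0.1434] toolyaw -5.65 t 27.57
```

Call:
{"fn": "arm_command", "kwargs": {
  "targets": [0, 0, 0, 0.4, -0.04, 0.03, 0.3, 0, 0, 0, 0.5, 0, 0, 0.3, 0, 0, 0, 0.5, 0, 0, 0.3, 0, 0, 0, 0.2, 0, 0, 0.3, 0, 0, 0, 0, 0, 0, 0.3]
}}

```text
time: 27.98
ee_pos: [0.5719, 0.1295, 0.1007]
eef_rot: [0.524, 0.475, -0.523, 0.475]
ft_force: [-1.0, 0.5, 0.1]
width: 0.0261
```

```bash
python3 -c "
from h import *
delta((.5715,.1287,.101),-5.6);print(read_state()['ft_force'])
"
```

```text
turn units [ 0.001  0.    -0.001] shift now-frame [-0.01 -0.01  0.03] shift target-frame [-0.01 -0.01  0.03] ee [0.5719 0.1295 0.1007] toolyaw -5.57 t 27.98
[-0.98608643  0.47278166  0.05936754]
```

Call:
{"fn": "arm_command", "kwargs": {
  "targets": [-0.13, 0, 0, 0, 0.19, -0.01, 0.3, -0.13, 0, 0, 0, 0.19, -0.01, 0.3, -0.13, 0, 0, 0, 0.19, -0.01, 0.3, -0.13, 0, 0, 0, 0.19, -0.01, 0.3, -0.13, 0, 0, 0, 0.19, -0.01, 0.3]
}}

```text
time: 28.4
ee_pos: [0.5939, 0.1334, 0.0999]
eef_rot: [0.38, 0.596, -0.382, 0.595]
ft_force: [-1.8, -0.4, -1.6]
width: 0.0263
```

```bash
cat > l.py <<'E'
from h import *
import sys
P=np.array([.5757,.1736]); s=read_state()
a=float(sys.argv[1]); t=np.radians(a); k=P+.045*np.array([np.cos(t),np.sin(t)])
d=s['ee_pos'][:2]-P; print('arm yaw of tcp',yawof(d),'r',np.linalg.norm(d),s['ft_force'])
delta((k[0],k[1],.101),a+90)
E
python3 l.py -67
```

```text
arm yaw of tcp -65.59685115062571 r 0.044164712650941934 [-1.76366195 -0.4059188  -1.550723  ]
turn units [ 0.039 -0.     0.005] shift now-frame [-0.04 -0.04  0.03] shift target-frame [-0.04 -0.04  0.03] ee [0.5939 0.1334 0.0999] toolyaw 24.74 t 28.4
```

Tracking well (force −1.8 N: pushing the knob).

Call:
{"fn": "arm_command", "kwargs": {
  "targets": [-0.13, 0, 0.005, -0.03, 0.19, 0.01, 0.3, -0.13, 0, 0, 0, 0.19, -0.01, 0.3, -0.13, 0, 0, 0, 0.19, -0.01, 0.3, -0.13, 0, 0, 0, 0.19, -0.01, 0.3, -0.13, 0, 0, 0, 0.19, -0.01, 0.3]
}}

```text
time: 28.82
ee_pos: [0.612, 0.1474, 0.1006]
eef_rot: [0.209, 0.676, -0.211, 0.674]
ft_force: [-1.1, -0.7, 0.1]
width: 0.0265
```

```bash
python3 l.py -36
```

```text
arm yaw of tcp -35.78155769238487 r 0.044776759025034425 [-1.11582963 -0.67802409  0.08174878]
turn units [ 0.032 -0.004  0.004] shift now-frame [-0.01 -0.01  0.01] shift target-frame [-0.01 -0.01  0.01] ee [0.612  0.1474 0.1006] toolyaw 55.43 t 28.82
```

Call:
{"fn": "arm_command", "kwargs": {
  "targets": [-0.12, 0, 0, 0, 0.19, 0, 0.3, -0.13, 0, 0, 0, 0.19, -0.01, 0.3, -0.13, 0, 0, 0, 0.19, -0.01, 0.3, -0.13, 0, 0, 0, 0.19, -0.01, 0.3, -0.13, 0, 0, 0, 0.19, -0.01, 0.3]
}}

```text
time: 29.23
ee_pos: [0.6203, 0.1682, 0.1007]
eef_rot: [0.026, 0.709, -0.029, 0.704]
ft_force: [-0.8, -0.8, -1.0]
width: 0.026
```

```bash
python3 l.py 1
```

```text
arm yaw of tcp -6.919807577238784 r 0.044893657866579735 [-0.78187704 -0.80451664 -0.99187812]
turn units [-0.12  -0.009  0.005] shift now-frame [-0.01  0.25 -0.  ] shift target-frame [-0.01  0.25  0.02] ee [0.6203 0.1682 0.1007] toolyaw 85.6 t 29.23
```

Now pure push along the tangent to the stop, in small steps.

Call:
{"fn": "arm_command", "kwargs": {
  "targets": [-0.1, -0.008, 0.005, 0, 0.2, 0, 0.3, 0, 0, 0, 0, 0.2, 0, 0.3, 0, 0, 0, 0, 0.1, 0, 0.3]
}}

```text
time: 29.48
ee_pos: [0.6214, 0.18, 0.101]
eef_rot: [-0.003, 0.707, 0.002, 0.707]
ft_force: [1.0, -0.9, -0.8]
width: 0.0261
```

```bash
python3 l.py 8
```

```text
arm yaw of tcp 7.928931432457037 r 0.046173715313893894 [ 1.02254083 -0.90709136 -0.75503394]
turn units [-0.168  0.     0.002] shift now-frame [ 0.   -0.   -0.05] shift target-frame [ 0.    0.   -0.05] ee [0.6214 0.18   0.101 ] toolyaw 90.44 t 29.48
```

Call:
{"fn": "arm_command", "kwargs": {
  "targets": [0, 0, 0, 0, 0.1, -0.02, 0.3, 0, 0, 0, 0, 0.12, 0, 0.3, 0, 0, 0, 0, 0.15, 0, 0.3]
}}

```text
time: 29.73
ee_pos: [0.6217, 0.1812, 0.1007]
eef_rot: [-0.002, 0.708, -0.006, 0.707]
ft_force: [-2.9, -12.5, 4.0]
width: 0.0259
```

```bash
python3 l.py 8
```

```text
arm yaw of tcp 9.35209287899172 r 0.04666146097735527 [ -2.92079229 -12.45033792   4.03483862]
turn units [-0.186 -0.003  0.015] shift now-frame [-0.01 -0.05 -0.06] shift target-frame [-0.01 -0.04 -0.07] ee [0.6217 0.1812 0.1007] toolyaw 89.65 t 29.73
```

Call:
{"fn": "arm_command", "kwargs": {
  "targets": [0, 0, 0, 0, -0.2, 0, 0.36, 0, 0, 0, 0, 0, 0, 0.36, 0, 0, 0, -0.3, 0, 0, 0.36, 0, 0, 0, -0.8, 0, 0, 0.36, 0, 0, 0, -1, 0, 0, 0.36, 0, 0, 0, -1, 0, 0, 0.36, 0, 0, 0, -1, 0, 0, 0.36, 0, 0, 0, -1, 0, 0, 0.36, 0, 0, 0, -1, 0, 0, 0.36, 0, 0, 0, -0.5, 0, 0, 0.36, 0, 0, 0, 0, 0, 0, 0.36]
}}

```text
time: 30.65
ee_pos: [0.6197, 0.1828, 0.2777]
eef_rot: [0.003, 0.708, -0.008, 0.706]
ft_force: [0.2, 0.3, -0.0]
width: 0.0314
```

```bash
python3 -c "
from h import *
im,C=snap('w14','wrist');im,C=snap('s14','scene');crop(im,300,120,460,240,5,'s14c');im,C=snap('t14','top');crop(im,190,150,350,270,5,'t14c')
print(read_state()['ft_force'],read_state()['time'])
"
```

```text
[-0.12925422  0.14228427 -0.47885464] 30.8
```

View pics/w14.png

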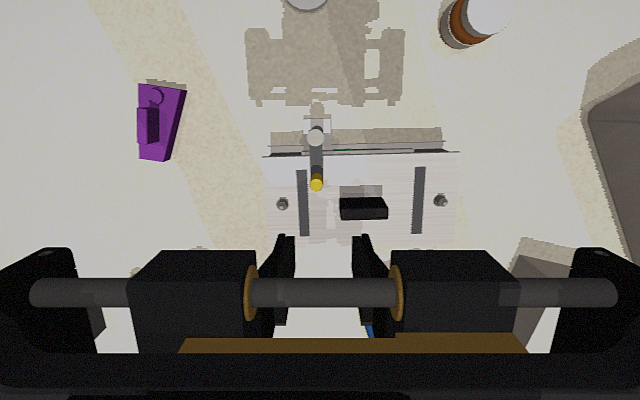

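View pics/s14c.png

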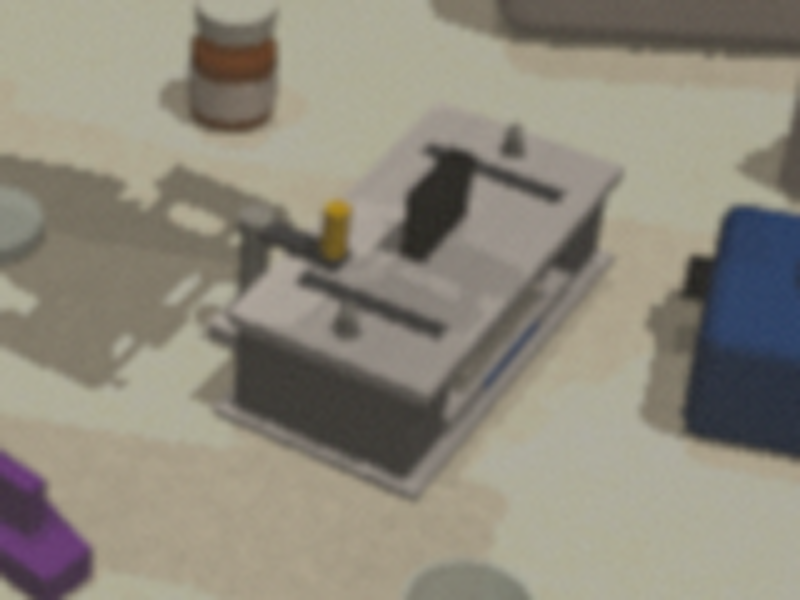

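```bash
python3 -c "
from h import *
im,C=load('w14')
k=ray(C,[(316.5,185)],.1)[0];p=ray(C,[(315.5,135)],.078)[0];print(k,p,np.linalg.norm((k-p)[:2]),'latch rad',np.radians(yawof(k-p)-.9)+np.pi/2)
close_job()
"
```

```text
[0.62078146 0.17461916 0.1       ] [0.57270007 0.17403451 0.078     ] 0.04808495000176626 latch rad 1.5672472456402788
the job is handed in; nothing more can be done
```

I loaded both packs, seated the cover, and closed the latch. The job was handed in at about 31 s of the 72 s limit, and no verdict was reported.

- **Packs:** The blue and green packs are in their own pockets, head to tail. From the wrist view after placing, their centres were about 1 to 2 mm from where I reckoned the pocket centres to be. The fins measured the expected 40 mm at the height they should have when the pack lies on the pocket floor. The blue pack looked turned by about 2° within its clearance.
- **Cover:** I held it level while lowering it over both pins and released it with the gripper within about 0.5 mm of its home height. The force reading did not clearly show contact with the end blocks. Afterwards, both pins were seen through their holes and the cover lay flush with the blocks in the pictures.
- **Latch:** I swung it until it met its stop, at about 12 N. From the picture afterwards its angle is about 1.57 rad, with the knob to pivot distance measuring 48 mm instead of 45 mm.
- **End state:** The arm was lifted clear at about 0.28 m and the wrist force was near zero. I did not touch the red pack or the bystanders, though I did not re-measure their positions at the end.

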